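Stock the sliding hook rack of a second-hand shop

TASK

Get the hook rack ready for the shop: take the pocket radio out of the rack's channel and put it in the plywood tray, and slide the half-open rack fully out, away from the stop. Only then, leaving the rack out, hang every basket there is by its handle on the rack's hooks, both prongs of one station under each handle. Last, push the loaded rack fully home against the stop with all the baskets left hanging; the rack jams unless it is pushed on its centre line, at the middle of its end plates, and the mug, the vase and the books must stay where they are.

Things in the scene. Friction and masses are not known exactly. Their poses are not given: they have to be found in the camera images.
- rack (a joint): travel of the hook rack in its channel in m: 0.03 to 0.06 at the start, 0 fully out, 0.175 fully home at the rubber stop; grows along the channel's +y (robot's left). Stays where left; a centred push takes 5 to 8 N. Its guide shoe sits under the push plate: pushed there 20 mm or more off the centre line the rack skews and the shoe's pins bite into the notched lips and it stays stuck; let go and it springs straight.
- push (a point): centre of the outer face of the rack's upright push plate, on the channel's centre line, 60 mm above the table; plate 110 mm wide (x, across), from 26 to 96 mm above the table. Push here along +y to send the rack home. Fingers can come down behind it (-y side) over the shoe, which sticks out 50 mm behind the plate, up to 18 mm above the table. Prongs and hung baskets begin 43 mm inside of this face.
- front (a point): centre of the outer face of the rack's front plate (the end that faces the stop), on the channel's centre line, 44 mm above the table; plate 104 mm wide (x, across), from 26 to 62 mm above the table. Pushing here along -y slides the rack out. With the radio gone there is 110 mm or more of free channel between it and the stop. The raised beam and prongs begin 36 mm inside of this face.
- station0 (a point): first (nearest the end plate) hook station: where the centre of a hung bail bar comes (any basket, one per station; stations 120 mm apart). Two level steel prongs 8 mm thick, at y = +-31 mm, tops 5 mm below this point; they start at a 14 mm bar 50 mm behind it (+x, away from the robot) and turn up 23 to 31 mm in front of it, tips 13 mm above it, the highest part of the rack. y: the push direction.
- station1 (a point): middle hook station: where the centre of a hung bail bar comes (any basket, one per station; stations 120 mm apart). Two level steel prongs 8 mm thick, at y = +-31 mm, tops 5 mm below this point; they start at a 14 mm bar 50 mm behind it (+x, away from the robot) and turn up 23 to 31 mm in front of it, tips 13 mm above it, the highest part of the rack. y: the push direction.
- station2 (a point): last (nearest the stop) hook station: where the centre of a hung bail bar comes (any basket, one per station; stations 120 mm apart). Two level steel prongs 8 mm thick, at y = +-31 mm, tops 5 mm below this point; they start at a 14 mm bar 50 mm behind it (+x, away from the robot) and turn up 23 to 31 mm in front of it, tips 13 mm above it, the highest part of the rack. y: the push direction.
- track: fixed straight channel on a board in which the rack slides: 720 mm long (y, direction of travel), 144 mm wide, board 8 mm thick; two lips 10 mm thick, tops 21 mm above the table, 120 mm apart inside. Origin at the centre of its underside; x across, away from the robot. A rubber stop, top 30 mm above the table, has its near face at y = +281 mm; the rack's front plate comes to 3 mm from it.
- basket0_grip (a point): centre of the bail bar of a loose white plastic basket (two or three of the three are there), 115 mm above its underside, 61 mm above its rim. Basket 76 x 104 mm (x, y), 54 high, 0.2 kg. Stiff upright bail: legs at y = +-48 mm, round steel bar 10 mm thick along y; in its middle, here, a wooden grip 14 x 14 mm, 26 long. z up, x across the bar. At first it stands on the table.
- basket1_grip (a point): centre of the bail bar of a loose white plastic basket (two or three of the three are there), 115 mm above its underside, 61 mm above its rim. Basket 76 x 104 mm (x, y), 54 high, 0.2 kg. Stiff upright bail: legs at y = +-48 mm, round steel bar 10 mm thick along y; in its middle, here, a wooden grip 14 x 14 mm, 26 long. z up, x across the bar. At first it stands on the table.
- basket2_grip (a point): centre of the bail bar of a loose white plastic basket (two or three of the three are there), 115 mm above its underside, 61 mm above its rim. Basket 76 x 104 mm (x, y), 54 high, 0.2 kg. Stiff upright bail: legs at y = +-48 mm, round steel bar 10 mm thick along y; in its middle, here, a wooden grip 14 x 14 mm, 26 long. z up, x across the bar. At first it stands on the table.
- basket0: the same basket as basket0_grip; origin at the centre of its underside
- basket1: the same basket as basket1_grip; origin at the centre of its underside
- basket2: the same basket as basket2_grip; origin at the centre of its underside
- radio_center (a point): loose black pocket radio lying flat, 42 x 92 x 28 mm (x, y, z), about 0.14 kg; this point is its centre. It lies in the channel between the rack's front plate and the stop, roughly lengthways, 5 mm or more from either, and would keep the rack from going home.
- radio: the same radio; origin at the centre of its underside
- tray: fixed open plywood tray 140 x 160 mm outside (x, y), 32 mm high, walls and floor 5 mm; origin at the centre of its underside
- mug: bystander: white mug, 80 mm wide, 90 mm high, beyond the rack; origin at the centre of its underside
- vase: bystander: terracotta vase, 90 mm wide, 130 mm high, beyond the rack; origin at the centre of its underside
- books: bystander: pile of three books 100 x 150 x 62 mm, to the left of the channel; origin at the centre of its underside
Not all that is in view belongs to the job. What is shaped like the basket1 but green or yellow is not meant.

How it is judged:
By the outcome, as a careful person would: the job done as asked, in the order asked, and still so for the second after the job is handed in, with the robot touching nothing.
Of basket0, basket1, basket2 only 2 to 3 are there at a start; the rules pass over those that are not, and their reading is None.
At some moment in a run one of radio, basket0, basket1, basket2 may be knocked a few centimetres aside while the robot is not near it.
Once in a run the grip may slacken for a moment while it holds something.
It also fails if it takes over 210 s, if anything falls off the work surface, if the arm or the gripper's body presses on something with over 40 N, if the wrist force passes 120 N, or if a joint passes its speed limit or range.

ROBOT

A 7-joint arm with a two-finger parallel gripper is mounted at the origin on the work surface. World frame = base frame: x ahead of the robot, y to its left, z up, the work surface at z = 0. Lengths are in m, angles in rad, forces in N, time in s.
With the tool pointing down it reaches from about 0.4 to 0.85 m from the base axis. Payload 4.5 kg.
Tool frame: the origin (TCP) lies between the finger pads; the fingertips stand 11 mm ahead of it and the grasp point (between the pads) lies 8 mm behind it; z points along the fingers, y is the direction in which the jaws open and shut (so a half turn about z gives the same grasp; the last joint's range is limited). The gripper opens to 88 mm and grips with 3 to 60 N. Pads are 18 mm wide; open, the fingers measure 123 mm over their backs; the gripper's body (75 mm by 187 mm) begins 45 mm behind the grasp point.
Start: joints at [1.348, 0.689, -0.195, 1.565, 0.157, 0.902, -0.215], TCP at [0.159, -0.605, 0.21] pointing down, gripper open.
Joint ranges: [-3.01, 3.01], [-0.46, 2.08], [-1.47, 1.51], [0.13, 2.56], [-1, 4.14], [0.04, 2.09], [-2.66, 2.66]. Speed limits (rad/s): [2.57, 2.57, 3.14, 3.14, 3.14, 3.14, 3.14].

INTERFACE

Orientations are given as [roll, pitch, yaw] about the fixed x, y, z axes, in that order (R = Rz(yaw) Ry(pitch) Rx(roll)).
In Python, from station import r gives the robot as it stands. The module is installed in compiled form; this text tells all that it offers.
- The arm moves only by the shell command python3 -m inch 'ROWS'. ROWS is JSON, a list of rows, each a list of 5 numbers: the opening, from 0 (shut) to 1 (fully open), then the shift along the tool's x, y, z normalised to -1 to 1, where 1 is 15 cm, then the turn about the tool's z normalised to -1 to 1, where 1 is pi rad. A call has 1 to 12 rows; each row is the pose to reach, as a shift and turn from the pose commanded when the call began, along the tool's axes at that moment, turning the shorter way round; what a row does not reach only later rows make up. A row lasts 1/12 s, in which the tool goes at most 41.7 mm and 7.16 degrees, less where a joint would pass 70% of its speed; a pose out of reach is approached as far as the arm can. A call with a number of a shift or a turn outside -1 to 1 is refused whole. A call with a gripper value outside its range is refused whole. The fingers move at their own pace and stop on an object; the grip force is fixed at half the most. Time passes only in rows, so rows that repeat a pose let the fingers close. It gives the time, the measured TCP pose, the force and the opening at its end, in the units of the state.
- r.state(): the state, without advancing time (a new reading comes with each control period).
- r.grab_frame(name): name is "scene" or "side" or "wrist"; returns a dict with "color" (480x640x3 uint8, red, green, blue), "fovy" (degrees; the focal length in pixels is half the picture's height over the tangent of half this angle, whatever the lens; pixels are square), "cx", "cy" (the principal point, pixels), "k1" (the pictures are not rectified: a ray, as slopes to the right and down, at radius r is drawn at 1 + k1 r^2 times it, then the intrinsics apply), "position" and "attitude" of the camera in the world. Camera axes: x right, y down, z forward; pixel columns grow to the right and rows downward; lengths in m; the calibration is good to about 2 mm. A picture is of the moment at which its call begins. There is no depth.
- r.finish_job(): hands the job in, once; it reports no verdict.
The state is a dict: "time": time; "joints": joint angles; "joint_velocities": joint speeds; "joint_torque": joint torques, N m; "position": TCP position; "eef_rot": TCP orientation; "ft_force": force on the tool from outside, world axes, zero at the start; "ft_torque": the same for the moment, N m; "finger_gap": finger opening in m.
Only numpy, scipy, OpenCV 4.12 (cv2) and the standard library are available. Lean on these libraries where they do the work, as an engineer would, in place of code of your own. Each camera call takes 0.05 s, during which the arm holds its last target.

## Working session

There is one attempt and no reset: what is moved stays moved. The work goes in short steps, Python scripts to look and compute and a shell command to move; the robot and the scene stay as the last step left them, time stands still between calls to the robot, and variables do not carry over. Pictures are saved under pics/ and viewed, and the job is handed in when it is done.

```bash
mkdir -p pics; ls; cat > h.py <<'E'
import numpy as np, cv2
from station import r
from scipy.spatial.transform import Rotation as R
def snap(n,fn):
    f=r.grab_frame(n); cv2.imwrite('pics/'+fn+'.png',f['color'][:,:,::-1])
    np.save('pics/'+fn+'.npy',f,allow_pickle=True); return f
def load(fn): return np.load('pics/'+fn+'.npy',allow_pickle=True).item()
def Rm(f):
    a=np.array(f['attitude'],float)
    if a.shape==(3,3): return a
    if a.size==4: raise Exception(a)
    return R.from_euler('xyz',a).as_matrix()
def K(f):
    fl=240/np.tan(np.radians(f['fovy'])/2)
    return np.array([[fl,0,f['cx']],[0,fl,f['cy']],[0,0,1]])
def ray(f,u,v):
    p=cv2.undistortPointsIter(np.array([[[u,v]]],float),K(f),np.array([f['k1'],0,0,0.]),None,None,(3,50,1e-10))[0,0]
    d=Rm(f)@np.array([p[0],p[1],1.]); return np.array(f['position']),d/np.linalg.norm(d)
def onz(f,u,v,z):
    o,d=ray(f,u,v); return o+d*(z-o[2])/d[2]
def tri(a,b):
    (o1,d1),(o2,d2)=a,b
    t=np.linalg.lstsq(np.c_[d1,-d2],o2-o1,rcond=None)[0]
    p,q=o1+t[0]*d1,o2+t[1]*d2; return (p+q)/2,np.linalg.norm(p-q)
def proj(f,P):
    p=Rm(f).T@(np.array(P,float)-f['position']); x,y=p[0]/p[2],p[1]/p[2]; s=1+f['k1']*(x*x+y*y)
    k=K(f); return k[0,0]*x*s+k[0,2],k[1,1]*y*s+k[1,2]
def rows(target,yaw=None):
    s=r.state(); M=R.from_euler('xyz',s['eef_rot']).as_matrix()
    return M.T@(np.array(target)-s['position'])/0.15
E
python3 - <<'E'
from h import *
s=r.state();print(s)
for n in ['scene','side','wrist']:
    f=snap(n,n+'0'); print(n,f['fovy'],f['cx'],f['cy'],f['k1'],f['position'],f['attitude'])
E
```

```text
pics
{'time': 0.0, 'joints': array([ 1.34781329,  0.68997539, -0.19454385,  1.56631227,  0.15729483,
        0.90251863, -0.21513307]), 'joint_velocities': array([-0.0013122 , -0.00032621,  0.00188807, -0.00107833, -0.00093063,
       -0.00074487, -0.00040736]), 'joint_torque': array([-3.12581278e-04, -5.27567053e+01, -1.26691472e+00, -1.53430277e+01,
       -5.27025224e-02,  6.59715064e-03,  1.53788824e-04]), 'position': array([ 0.15852518, -0.60386321,  0.20932467]), 'eef_rot': array([-3.13977542e+00,  1.11836778e-04,  2.56850411e-01]), 'ft_force': array([-0.60401639, -0.09092817,  0.20494884]), 'ft_torque': array([0.0096859 , 0.05312216, 0.0224438 ]), 'finger_gap': 0.08804021479984508}
scene 46.84190975886495 334.1924976850082 235.6209592873394 0.04805921969566191 [1.55455336 0.29076719 1.46318714] [-2.44274735  0.01344206  1.85037527]
side 43.4869081413338 324.1312174065831 242.58107788739858 -0.06904366021711128 [0.06718684 1.2738514  1.00673178] [-2.1334575  -0.003405   -2.78949494]
wrist 66.4326943954063 322.7052059730172 243.37786669395857 -0.030544035728686473 [ 0.23549045 -0.58375796  0.38426932] [ 2.82815649e+00  1.95392968e-03 -1.31415082e+00]
```

View pics/scene0.png

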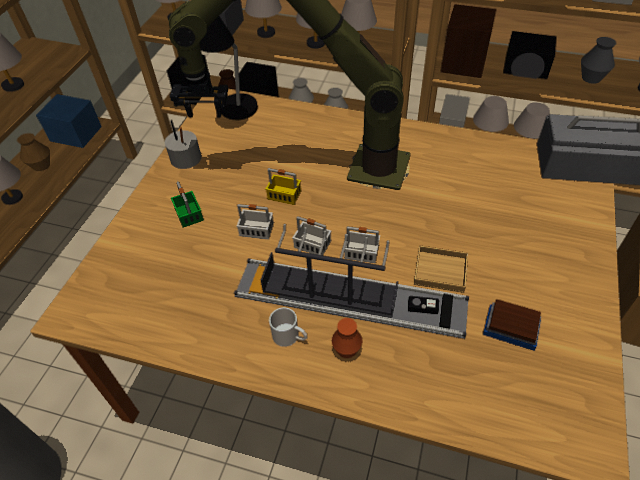

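View pics/side0.png

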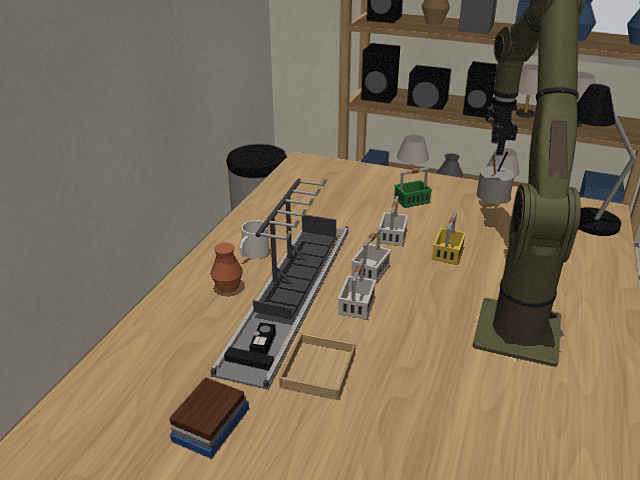

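View pics/wrist0.png

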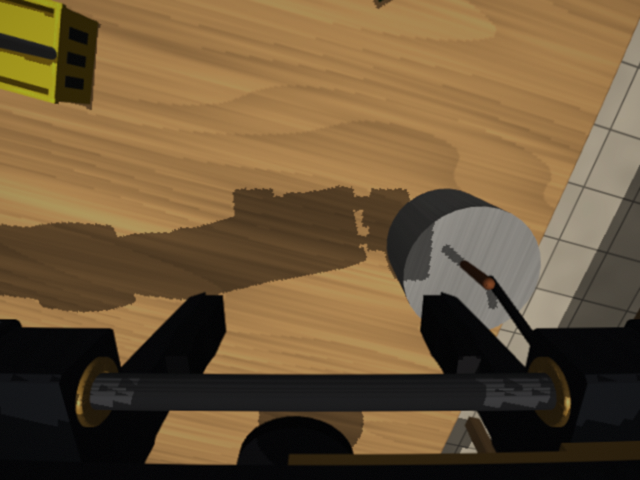

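Scene view: three white baskets at (255,220), (311,237) and (361,243). The look-alikes are green at (187,208) and yellow at (284,187). The radio is at (424,304), the stop at (447,310), the tray at (441,269) and the rack's push plate at (266,272). I'll check these in a close crop.

```bash
python3 - <<'E'
from h import *
f=load('scene0')['color'][:,:,::-1]; c=f[195:345,225:485]; cv2.imwrite('pics/c1.png',cv2.resize(c,None,fx=3,fy=3,interpolation=cv2.INTER_CUBIC))
f=load('side0')['color'][:,:,::-1]; c=f[170:400,200:420]; cv2.imwrite('pics/c2.png',cv2.resize(c,None,fx=2.6,fy=2.6,interpolation=cv2.INTER_CUBIC))
E
```

```text
(no output)
```

View pics/c1.png

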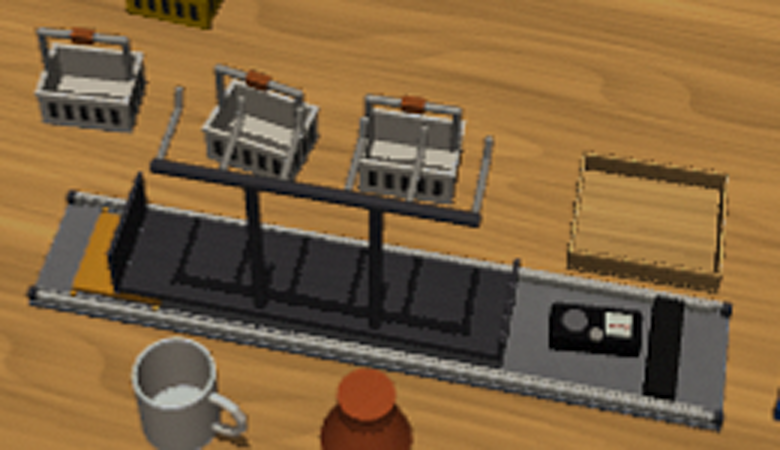

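View pics/c2.png

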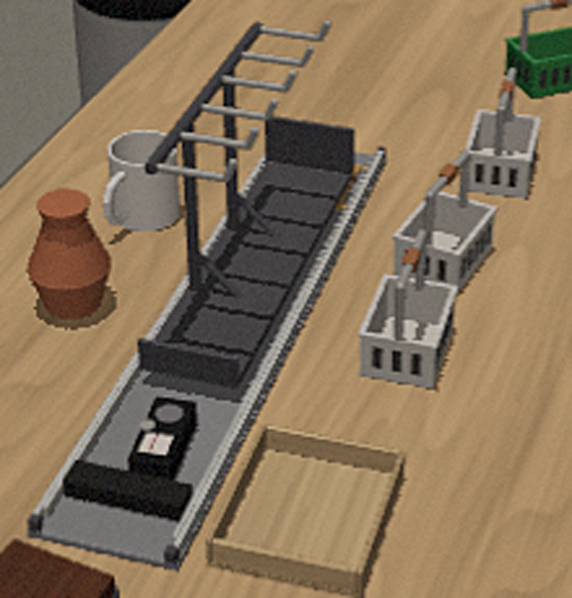

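```bash
cat > meas.py <<'E'
from h import *
def grips(f,lo=(0,150,60),hi=(14,255,210),amin=4):
    h=cv2.cvtColor(f['color'],cv2.COLOR_RGB2HSV); m=cv2.inRange(h,lo,hi)
    n,_,st,c=cv2.connectedComponentsWithStats(m)
    return [(c[i].round(2),st[i][4]) for i in range(1,n) if amin<=st[i][4]<400]
E
python3 - <<'E'
from meas import *
a,b=load('scene0'),load('side0')
print([g for g in grips(a) if 170<g[0][0]<400 and 150<g[0][1]<270]); print([g for g in grips(b) if 330<g[0][0]<480 and g[0][1]>150])
S=lambda x,y:(225+x/3-.33,195+y/3-.33); T=lambda x,y:(200+x/2.6-.3,170+y/2.6-.3)
for n,p,q,z in [('NL',(72,195),(378,152),.021),('FL',(33,294),None,.021),('NR',(727,308),(172,553),.021),('FR',(716,420),(38,522),.021)]:
    print(n,onz(a,*S(*p),z)[:2].round(4), q and onz(b,*T(*q),z)[:2].round(4))
for n,p,q,z in [('radio',(551,305),(155,400),.028),('radio',(640,309),(195,407),.028),('radio',(638,353),(175,470),.028),('radio',(552,347),(133,462),.028),
  ('tray',(585,155),(265,432),.032),('tray',(726,174),(403,456),.032),('tray',(720,276),(358,578),.032),('tray',(569,255),(211,545),.032),
  ('front top near',(517,262),(238,375),.062),('front top far',(500,350),(142,340),.062),('push top near',(140,175),(353,128),.096),('push top far',(112,262),(268,120),.096)]:
    A=ray(a,*S(*p)); print(n,onz(a,*S(*p),z)[:2].round(4), [onz(b,*T(*q),z)[:2].round(4)])
E
```

```text
[(array([281.16, 170.53]), np.int32(19)), (array([280. , 173.8]), np.int32(5)), (array([181.26, 190.26]), np.int32(23)), (array([252.  , 206.15]), np.int32(33)), (array([310.52, 220.79]), np.int32(33)), (array([362.3 , 228.85]), np.int32(33))]
[(array([415.  , 171.33]), np.int32(9)), (array([394.89, 203.44]), np.int32(9)), (array([452.7, 219.5]), np.int32(10)), (array([373.44, 234.44]), np.int32(9)), (array([372.17, 238.  ]), np.int32(6)), (array([357.75, 268.88]), np.int32(16))]
NL [ 0.5686 -0.3048] [ 0.5702 -0.2989]
FL [ 0.7012 -0.2955] None
NR [0.5255 0.4019] [0.5225 0.4051]
FR [0.6595 0.408 ] [0.6496 0.4126]
radio [0.5753 0.2278] [array([0.6203, 0.2315])]
radio [0.5556 0.3163] [array([0.5798, 0.2274])]
radio [0.6086 0.3227] [array([0.5607, 0.315 ])]
radio [0.6249 0.2384] [array([0.6014, 0.3188])]
tray [0.3733 0.2258] [array([0.5014, 0.2417])]
tray [0.359  0.3778] [array([0.3697, 0.2284])]
tray [0.4956 0.3891] [array([0.3588, 0.3865])]
tray [0.5111 0.234 ] [array([0.49  , 0.3943])]
front top near [0.5559 0.1856] [array([0.5428, 0.2064])]
front top far [0.664  0.1912] [array([0.6523, 0.1894])]
push top near [ 0.5763 -0.2149] [array([ 0.5764, -0.2207])]
push top far [ 0.6885 -0.2034] [array([ 0.6761, -0.2035])]
```

```bash
python3 - <<'E'
from meas import *
a,b=load('scene0'),load('side0')
S=lambda x,y:(225+x/3-.33,195+y/3-.33); T=lambda x,y:(200+x/2.6-.3,170+y/2.6-.3)
for n,p,q in [('tip0a',(179,90),(327,25)),('tip2b',(487,140),(232,163)),('bar a',(157,165),(258,27)),('bar b',(477,219),(152,167))]:
    P,e=tri(ray(a,*S(*p)),ray(b,*T(*q))); print(n,P.round(4),round(e,4))
for p,q in [((252,206.15),(394.9,203.4)),((310.52,220.8),(373,235.9)),((362.3,228.85),(357.75,268.9)),((281,171.5),(452.7,219.5)),((181.26,190.3),(415,171.3))]:
    P,e=tri(ray(a,*p),ray(b,*q)); print('grip',P.round(4),round(e,4),onz(a,*p,.115)[:2].round(4))
for p,z in [((551,305),.036),((640,309),.036),((638,353),.036),((552,347),.036)]: print(onz(a,*S(*p),z)[:2].round(4))
for p,z in [((195,407),.036),((175,470),.036),((133,462),.036),((155,400),.036)]: print(onz(b,*T(*p),z)[:2].round(4))
# bail bar ends
for p,q in [((44,34),None),((129,43),None),((219,70),None),((302,93),None),((369,100),None),((460,108),None)]: print(onz(a,*S(*p),.115)[:2].round(4))
E
```

```text
tip0a [ 0.5849 -0.1543  0.2586] 0.0008
tip2b [0.5681 0.1454 0.2591] 0.0018
bar a [ 0.6649 -0.1501  0.243 ] 0.0022
bar b [0.6471 0.1542 0.2422] 0.0
grip [ 0.4231 -0.3371  0.1193] 0.0006 [ 0.4199 -0.3388]
grip [ 0.4332 -0.13    0.1186] 0.0005 [ 0.4304 -0.131 ]
grip [0.4238 0.0411 0.1196] 0.0011 [0.4194 0.0398]
grip [ 0.2382 -0.301   0.1182] 0.0025 [ 0.2366 -0.3015]
grip [ 0.4172 -0.5969  0.1156] 0.0036 [ 0.4147 -0.599 ]
[0.5807 0.2281]
[0.5612 0.3161]
[0.6138 0.3225]
[0.63   0.2387]
[0.5756 0.236 ]
[0.5566 0.3229]
[0.597  0.3266]
[0.6158 0.24  ]
[ 0.4304 -0.3798]
[ 0.4182 -0.2839]
[ 0.4299 -0.1752]
[ 0.4378 -0.0785]
[ 0.4283 -0.0064]
[0.4135 0.0901]
```

```bash
cat > go.py <<'E'
import sys
from h import *
# usage: go.py x y z [yaw]
s=r.state(); a=list(map(float,sys.argv[1:]))
v=rows(a[:3]); e=s['eef_rot']; t=0
if len(a)>3: t=-((a[3]-e[2]+np.pi)%(2*np.pi)-np.pi)/np.pi
print('t',round(s['time'],2),'pos',s['position'].round(4),'rot',e.round(3),'F',s['ft_force'].round(1),'gap',round(s['finger_gap'],4))
print('shift',v.round(3),'turn',round(t,4),'need rows',max(np.linalg.norm(v)*150/41.7,abs(t)*180/7.16))
E
python3 go.py .27 -.52 .33 1.0
```

```text
t 0.15 pos [ 0.1585 -0.604   0.2095] rot [-3.14   0.     0.257] F [0.  0.6 0.3] gap 0.0882
shift [ 0.861 -0.354 -0.803] turn -0.2366 need rows 5.947039995157408
```

```bash
python3 -m inch '[[0.7,0.2,-0.2,-0.8,0],[0.7,0.4,-0.4,-0.8,-0.05],[0.7,0.8,-0.4,-0.8,-0.12],[0.7,0.9,-0.4,-0.8,-0.2],[0.7,0.9,-0.4,-0.8,-0.24],[0.7,0.9,-0.4,-0.8,-0.24],[0.7,0.9,-0.4,-0.8,-0.24],[0.7,0.9,-0.4,-0.8,-0.24]]'; python3 go.py .5 -.36 .33 1.4
```

```text
time: 0.82
position: [0.2745, -0.5117, 0.3301]
eef_rot: [-3.141, -0.0, 1.016]
ft_force: [-0.3, 0.6, -0.7]
finger_gap: 0.0615
t 0.82 pos [ 0.2745 -0.5117  0.3301] rot [-3.141 -0.     1.016] F [-0.3  0.6 -0.7] gap 0.0615
shift [1.652e+00 7.440e-01 1.000e-03] turn -0.1224 need rows 6.516390149489943
```

```bash
python3 -m inch '[[0.7,0.3,0.1,0,-0.03],[0.7,0.6,0.2,0,-0.07],[0.7,1,0.35,0,-0.11],[0.7,1,0.35,0,-0.15],[0.7,1,0.35,0,-0.19],[0.7,1,0.35,0,-0.23],[0.7,1,0.35,0,-0.245],[0.7,1,0.35,0,-0.245]]'; python3 go.py .592 .24 .30 1.785
```

```text
time: 1.48
position: [0.3977, -0.4132, 0.3295]
eef_rot: [-3.141, -0.001, 1.778]
ft_force: [0.6, 0.4, 0.6]
finger_gap: 0.0613
t 1.48 pos [ 0.3977 -0.4132  0.3295] rot [-3.141e+00 -1.000e-03  1.778e+00] F [0.6 0.4 0.6] gap 0.0613
shift [3.995 2.163 0.199] turn -0.0023 need rows 16.358302551452354
```

```bash
python3 -m inch '[[0.7,0.3,0.15,0,0],[0.7,0.6,0.3,0,0],[0.7,0.8,0.5,0,0],[0.7,1,0.54,0,0],[0.7,1,0.54,0,0]]'; python3 -m inch '[[0.7,0.3,0.15,0,0],[0.7,0.6,0.3,0,0],[0.7,0.8,0.5,0,0],[0.7,1,0.54,0,0],[0.7,1,0.54,0,0]]'; python3 -m inch '[[0.7,0.3,0.15,0,0],[0.7,0.6,0.3,0,0],[0.7,0.8,0.5,0,0],[0.7,1,0.54,0,0],[0.7,1,0.54,0,0]]';python3 go.py .592 .24 .30 1.785
```

```text
time: 1.9
position: [0.4482, -0.2409, 0.3309]
eef_rot: [3.139, -0.004, 1.787]
ft_force: [-0.5, 0.3, -0.1]
finger_gap: 0.0615
time: 2.32
position: [0.4955, -0.077, 0.3309]
eef_rot: [3.138, -0.005, 1.788]
ft_force: [-0.2, 0.6, 0.0]
finger_gap: 0.0621
time: 2.73
position: [0.5423, 0.0869, 0.3304]
eef_rot: [3.139, -0.007, 1.787]
ft_force: [-0.0, 1.2, 1.6]
finger_gap: 0.062
t 2.73 pos [0.5423 0.0869 0.3304] rot [ 3.139 -0.007  1.787] F [-0.   1.2  1.6] gap 0.062
shift [0.925 0.542 0.21 ] turn 0.0007 need rows 3.92912103754398
```

```bash
python3 -m inch '[[0.7,0.3,0.15,0,0],[0.7,0.6,0.4,0.1,0],[0.7,0.8,0.5,0.2,0],[0.7,0.8,0.54,0.2,0],[0.7,0.8,0.54,0.2,0],[0.7,0.8,0.54,0.2,0]]'; python3 -c "
from h import *
snap('wrist','w1')"
```

```text
time: 3.23
position: [0.5961, 0.2121, 0.2989]
eef_rot: [-3.139, 0.0, 1.779]
ft_force: [0.1, -1.4, -0.4]
finger_gap: 0.0618
```

View pics/w1.png

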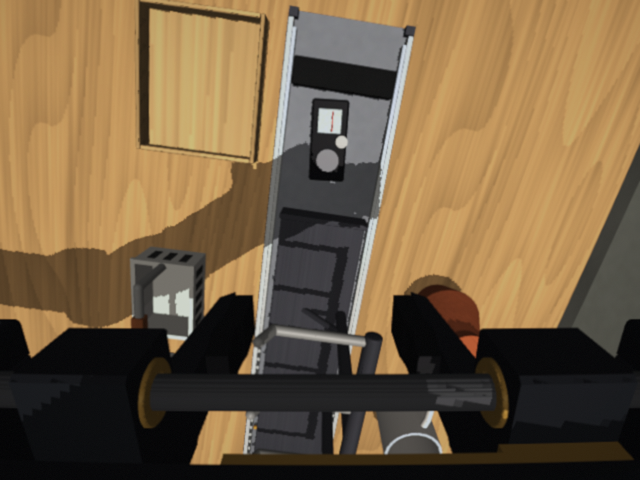

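The wrist view shows the radio with corners near (311,99), (349,99), (345,181) and (309,180). The stop is at (343,77), the front plate edge runs (283,208)–(367,220), and the tray is upper left. Next I measure these.

```bash
python3 - <<'E'
from meas import *
f=load('w1')
P=[onz(f,u,v,.036)[:2] for u,v in [(311,99),(349,99),(345,181),(309,180)]]
print('radio',np.round(P,4),np.mean(P,0).round(4))
for n,u,v,z in [('tray',140,2,.032),('tray',265,15,.032),('tray',255,162,.032),('tray',140,148,.032),('lipinL',296,20,.021),('lipinR',405,35,.021),('stop near',293,84,.03),('stop near',389,98,.03),('lipL',277,210,.021),('lipR',372,215,.021),('frontL',283,208,.062),('frontR',367,220,.062)]:
    print(n,onz(f,u,v,z)[:2].round(4))
E
python3 go.py .59 .275 .10
```

```text
radio [[0.5597 0.315 ]
 [0.6013 0.3238]
 [0.6175 0.2336]
 [0.5753 0.2259]] [0.5885 0.2746]
tray [0.3619 0.3743]
tray [0.4948 0.388 ]
tray [0.5084 0.233 ]
tray [0.3725 0.2215]
lipinL [0.5268 0.3925]
lipinR [0.6476 0.4031]
stop near [0.5366 0.3267]
stop near [0.6457 0.3348]
lipL [0.543  0.1783]
lipR [0.6619 0.1969]
frontL [0.5526 0.1922]
frontR [0.6502 0.1985]
t 3.28 pos [0.5964 0.2106 0.2996] rot [-3.140e+00  1.000e-03  1.778e+00] F [-1.1 -0.6 -0.3] gap 0.0617
shift [0.431 0.048 1.33 ] turn 0 need rows 5.031373403134981
```

```bash
python3 -m inch '[[0.62,0.2,0.02,0.2,0.01],[0.62,0.43,0.04,0.5,0.01],[0.62,0.43,0.04,0.8,0.01],[0.62,0.43,0.04,1,0.01],[0.62,0.43,0.04,1,0.01],[0.62,0.43,0.04,1,0.01]]'; python3 go.py .5885 .2746 .026 1.747;  python3 -c "
from h import *
snap('wrist','w2')"
```

```text
time: 3.78
position: [0.5881, 0.2728, 0.1485]
eef_rot: [-3.137, 0.004, 1.746]
ft_force: [-0.2, -0.1, 1.2]
finger_gap: 0.0546
t 3.78 pos [0.5881 0.2728 0.1485] rot [-3.137  0.004  1.746] F [-0.2 -0.1  1.2] gap 0.0546
shift [0.014 0.008 0.817] turn -0.0002 need rows 2.938564377375282
```

View pics/w2.png

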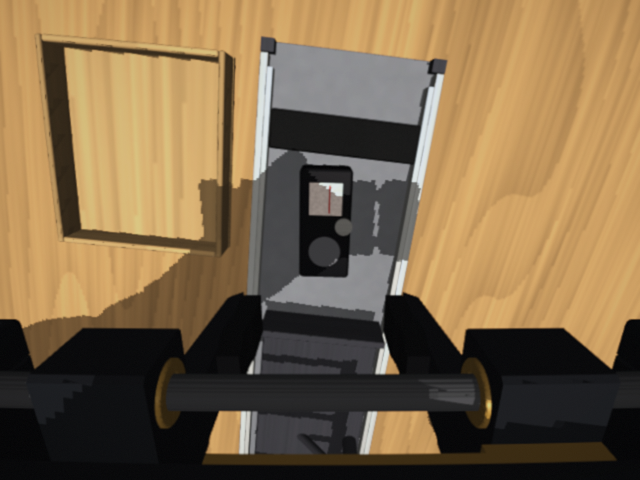

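The radio is still in place at (326,220), with the jaws lined up with its width. Going down to grip it.

```bash
python3 -m inch '[[0.62,0.01,0.01,0.2,0],[0.62,0.01,0.01,0.4,0],[0.62,0.01,0.01,0.55,0],[0.62,0.01,0.01,0.7,0],[0.62,0.01,0.01,0.78,0],[0.62,0.01,0.01,0.81,0],[0.62,0.01,0.01,0.81,0]]'; python3 -m inch '[[0,0,0,0,0],[0,0,0,0,0],[0,0,0,0,0],[0,0,0,0,0],[0,0,0,0,0],[0,0,0,0,0]]'
```

```text
time: 4.42
position: [0.5915, 0.2779, 0.0299]
eef_rot: [3.14, -0.0, 1.747]
ft_force: [0.6, -0.7, -0.1]
finger_gap: 0.0544
time: 4.92
position: [0.5903, 0.2781, 0.0289]
eef_rot: [3.141, 0.0, 1.749]
ft_force: [1.2, -0.4, 1.0]
finger_gap: 0.0168
```

```bash
python3 -m inch '[[0,0,0,0,0],[0,0,0,0,0]]'; python3 -c "
from h import *
snap('wrist','w3');snap('side','s3')"
```

```text
time: 5.08
position: [0.5901, 0.278, 0.0286]
eef_rot: [-3.142, 0.0, 1.749]
ft_force: [-0.8, -0.2, -0.1]
finger_gap: 0.0033
```

View pics/w3.png

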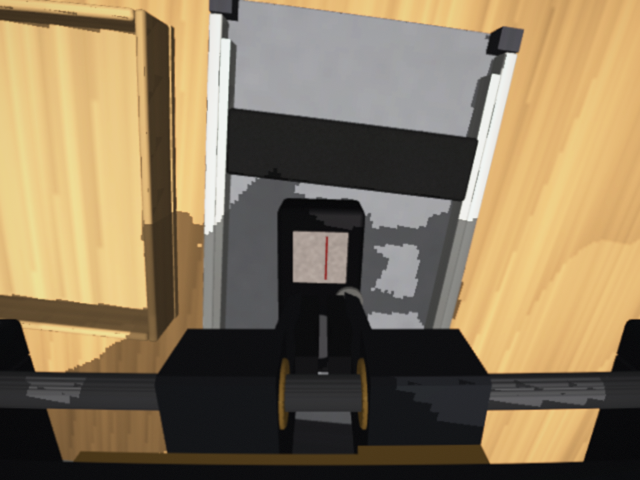

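View pics/s3.png

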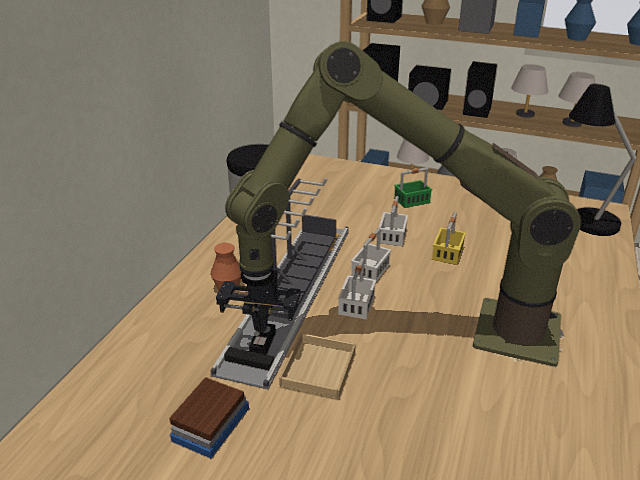

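```bash
python3 - <<'E'
from h import *
f=load('s3');c=f['color'][260:400,190:330,::-1]; a=cv2.resize(c,None,fx=5,fy=5,interpolation=cv2.INTER_CUBIC)[:600]
cv2.imwrite('pics/c3.png',cv2.convertScaleAbs(a,alpha=2,beta=20)); s=r.state()
print(proj(f,s['position']),proj(f,s['position']-[0,0,.011]))
E
```

```text
(np.float64(262.36095632808195), np.float64(337.7187684854462)) (np.float64(262.5996191925082), np.float64(341.12493930624015))
```

View pics/c3.png

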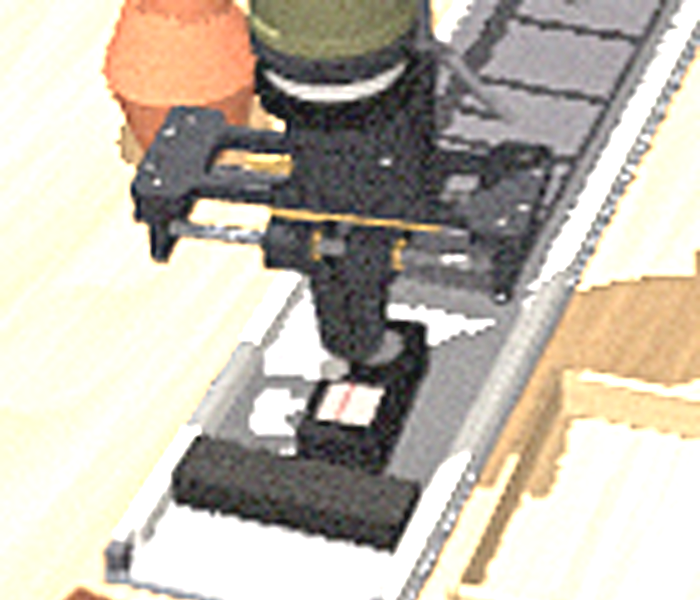

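Here the fingers shut above the radio. The side view shows the tips about 25 mm higher than the stated tool geometry puts them. I'll open and check the real fingertip height by triangulating it.

```bash
python3 -m inch '[[0.62,0,0,0,0],[0.62,0,0,0,0],[0.62,0,0,0,0],[0.62,0,0,0,0],[0.62,0,0,0,0],[0.62,0,0,0,0],[0.62,0,0,0,0],[0.62,0,0,0,0]]'; python3 - <<'E'
from h import *
f=snap('wrist','w4');a=snap('scene','a4');b=snap('side','b4'); s=r.state(); p=s['position'];M=R.from_euler('xyz',s['eef_rot']).as_matrix()
for sg in (-1,1):
  for g in (.011,-.008,-.02):
    P=p+M@[0,sg*s['finger_gap']/2,g]; print(sg,g,[np.round(proj(x,P),1) for x in (f,a,b)])
for n,im,(x,y) in (('w',f,None or (200,250)),('a',a,(370,230)),('b',b,(200,265))):
    c=im['color'][y:y+(200 if n=='w' else 110),x:x+(260 if n=='w' else 120),::-1]; k=2 if n=='w' else 5
    cv2.imwrite('pics/c4%s.png'%n,cv2.convertScaleAbs(cv2.resize(c,None,fx=k,fy=k,interpolation=cv2.INTER_CUBIC),alpha=2,beta=20))
E
```

```text
time: 5.85
position: [0.5902, 0.278, 0.0286]
eef_rot: [3.142, 0.0, 1.749]
ft_force: [0.5, 0.5, 0.7]
finger_gap: 0.0518
-1 0.011 [array([274.3, 278.2]), array([423.3, 298.4]), array([273.4, 342.5])]
-1 -0.008 [array([269.5, 293.3]), array([424., 295.]), array([273. , 336.5])]
-1 -0.02 [array([266. , 304.4]), array([424.4, 292.8]), array([272.8, 332.8])]
1 0.011 [array([373.4, 278.2]), array([423.3, 313.4]), array([251.8, 339.8])]
1 -0.008 [array([378.4, 293.2]), array([424. , 310.1]), array([251.3, 333.9])]
1 -0.02 [array([382. , 304.4]), array([424.5, 307.9]), array([251. , 330.1])]
```

View pics/c4w.png

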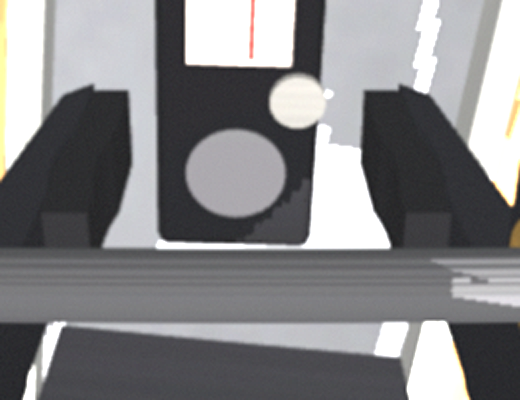

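View pics/c4b.png

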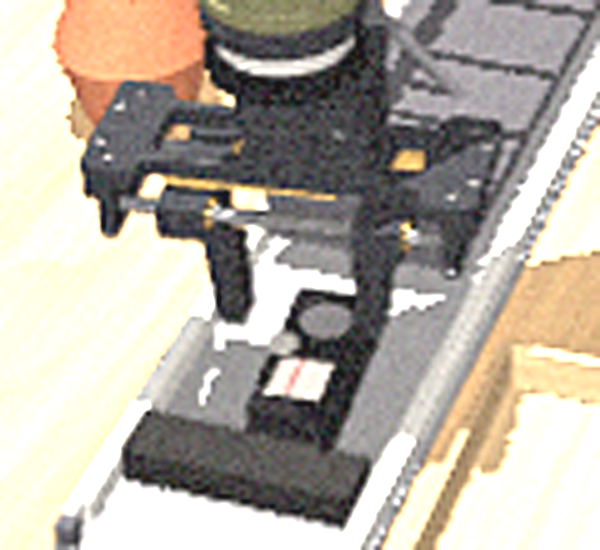

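View pics/c4a.png

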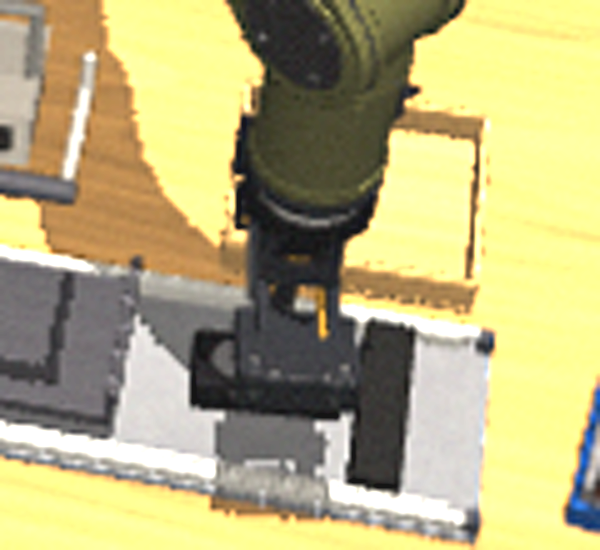

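```bash
python3 -m inch '[[0.62,0,0,0.05,0],[0.62,0,0,0.08,0],[0.62,0,0,0.1,0],[0.62,0,0,0.1,0],[0.62,0,0,0.1,0]]'; python3 - <<'E'
from h import *
f=snap('wrist','w5');b=snap('side','b5')
c=b['color'][265:375,200:320,::-1];cv2.imwrite('pics/c5b.png',cv2.convertScaleAbs(cv2.resize(c,None,fx=5,fy=5,interpolation=cv2.INTER_CUBIC),alpha=2,beta=20))
E
```

```text
time: 6.42
position: [0.5899, 0.2779, 0.0131]
eef_rot: [-3.141, 0.0, 1.749]
ft_force: [-0.5, -0.3, -0.4]
finger_gap: 0.0547
```

View pics/c5b.png

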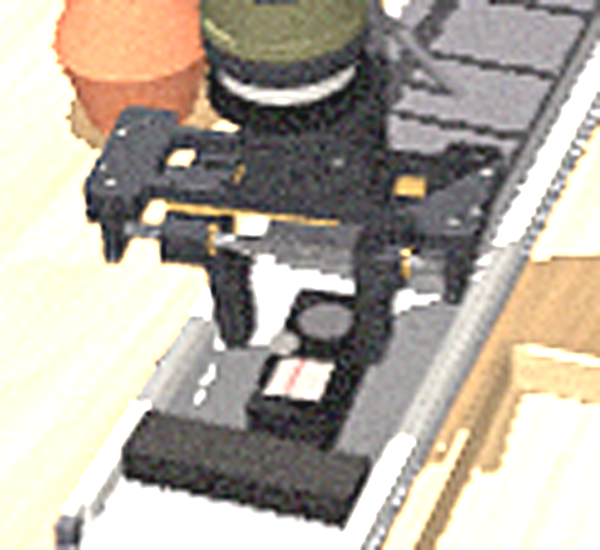

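View pics/w5.png

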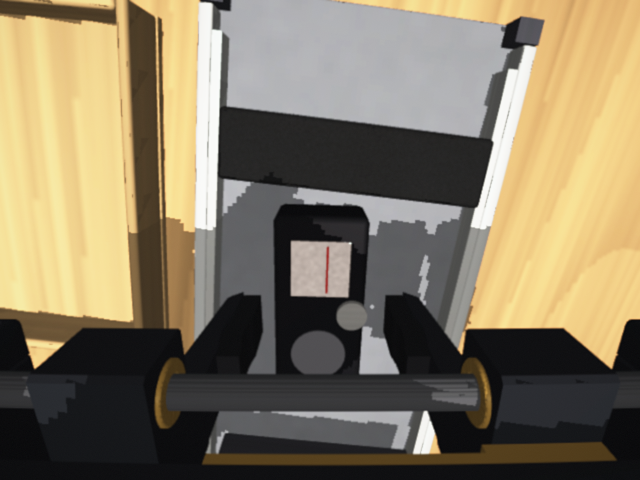

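```bash
python3 -m inch '[[0.62,0,0,0.03,0],[0.62,0,0,0.06,0],[0.62,0,0,0.08,0],[0.62,0,0,0.08,0]]'; python3 -m inch '[[0.62,0,0,0.03,0],[0.62,0,0,0.03,0]]'; python3 - <<'E'
from h import *
b=snap('side','b6')
c=b['color'][265:375,200:320,::-1];cv2.imwrite('pics/c6b.png',cv2.convertScaleAbs(cv2.resize(c,None,fx=5,fy=5,interpolation=cv2.INTER_CUBIC),alpha=2,beta=20))
E
```

```text
time: 6.85
position: [0.5896, 0.2776, 0.0006]
eef_rot: [-3.14, 0.001, 1.749]
ft_force: [0.3, 0.8, -0.2]
finger_gap: 0.0549
time: 7.02
position: [0.5898, 0.2778, -0.0037]
eef_rot: [-3.141, 0.0, 1.749]
ft_force: [1.3, 0.0, -0.5]
finger_gap: 0.0547
```

View pics/c6b.png

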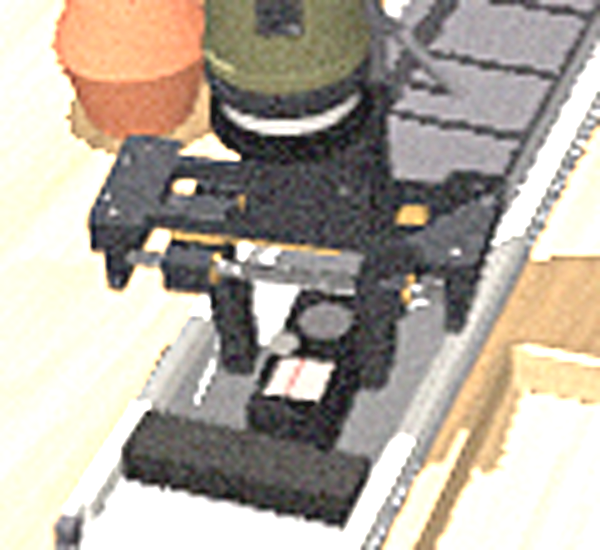

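```bash
python3 - <<'E'
from h import *
b=load('b6');s=r.state();M=R.from_euler('xyz',s['eef_rot']).as_matrix()
for z in (.008,.014,.02,.026):
    P=s['position']+M@[0,.034,0];P[2]=z;print(z,np.round(proj(b,P),1))
E
python3 -m inch '[[0.3,0,0,0,0],[0.3,0,0,0,0],[0.2,0,0,0,0],[0.1,0,0,0,0],[0,0,0,0,0],[0,0,0,0,0]]'; python3 -m inch '[[0,0,0,0,0],[0,0,0,0,0]]'
```

```text
0.008 [249.6 342.3]
0.014 [249.4 340.5]
0.02 [249.2 338.7]
0.026 [249.1 336.8]
time: 7.57
position: [0.59, 0.278, -0.0028]
eef_rot: [-3.141, 0.0, 1.749]
ft_force: [-0.4, 0.3, 0.9]
finger_gap: 0.0414
time: 7.73
position: [0.59, 0.278, -0.0029]
eef_rot: [-3.141, 0.0, 1.749]
ft_force: [-1.2, -0.9, 0.3]
finger_gap: 0.0416
```

```bash
python3 -m inch '[[0,0,0,-0.1,0],[0,0,0,-0.3,0],[0,0,0,-0.5,0],[0,0,0,-0.7,0],[0,0,0,-0.7,0]]'; python3 go.py .4345 .305 .10 1.66
```

```text
time: 8.15
position: [0.5938, 0.281, 0.1094]
eef_rot: [3.131, -0.005, 1.749]
ft_force: [1.6, 1.0, -1.2]
finger_gap: 0.0416
t 8.15 pos [0.5938 0.281  0.1094] rot [ 3.131 -0.005  1.749] F [ 1.6  1.  -1.2] gap 0.0416
shift [ 0.345 -1.018  0.053] turn 0.0282 need rows 3.870439428032733
```

```bash
python3 -m inch '[[0,0.1,-0.2,-0.02,0.01],[0,0.2,-0.4,-0.02,0.02],[0,0.3,-0.6,-0.02,0.028],[0,0.32,-0.8,-0.02,0.028],[0,0.32,-1,0,0.028],[0,0.32,-1,0,0.028],[0,0.32,-1,0,0.028]]'; python3 go.py .4345 .305 -.004 1.66; python3 -c "
from h import *
snap('wrist','w7')"
```

```text
time: 8.73
position: [0.4324, 0.2984, 0.1025]
eef_rot: [-3.141, 0.001, 1.664]
ft_force: [0.1, 0.3, -1.7]
finger_gap: 0.0415
t 8.73 pos [0.4324 0.2984 0.1025] rot [-3.141e+00  1.000e-03  1.664e+00] F [ 0.1  0.3 -1.7] gap 0.0415
shift [0.043 0.019 0.71 ] turn 0.0013 need rows 2.5596008863847355
```

View pics/w7.png

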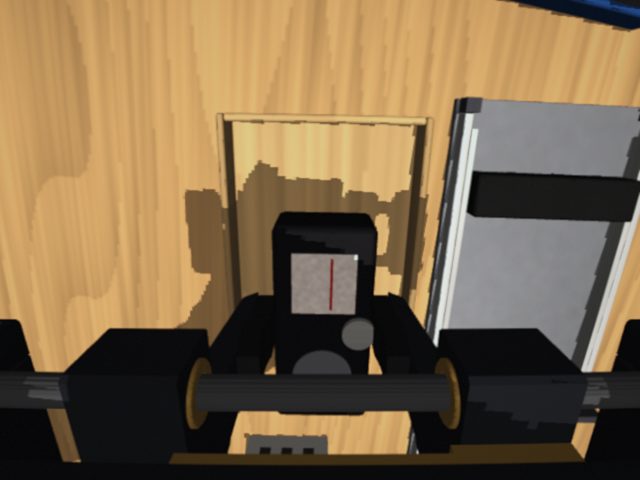

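```bash
python3 -m inch '[[0,0.04,0.02,0.2,0],[0,0.04,0.02,0.4,0],[0,0.04,0.02,0.55,0],[0,0.04,0.02,0.65,0],[0,0.04,0.02,0.70,0],[0,0.04,0.02,0.71,0],[0,0.04,0.02,0.71,0]]'; python3 -m inch '[[0.62,0,0,0,0],[0.62,0,0,0,0],[0.62,0,0,0,0],[0.62,0,0,0,0],[0.62,0,0,-0.2,0],[0.62,0,0,-0.6,0],[0.62,0,0,-1,0],[0.62,0,0,-1,0]]';  python3 -c "
from h import *
snap('wrist','w8');snap('scene','a8')"
```

```text
time: 9.37
position: [0.4375, 0.3052, -0.0044]
eef_rot: [3.141, -0.0, 1.66]
ft_force: [1.3, -0.4, -2.1]
finger_gap: 0.0417
time: 10.03
position: [0.4363, 0.3049, 0.1482]
eef_rot: [3.141, -0.0, 1.662]
ft_force: [1.1, 0.7, 0.0]
finger_gap: 0.0547
```

View pics/w8.png

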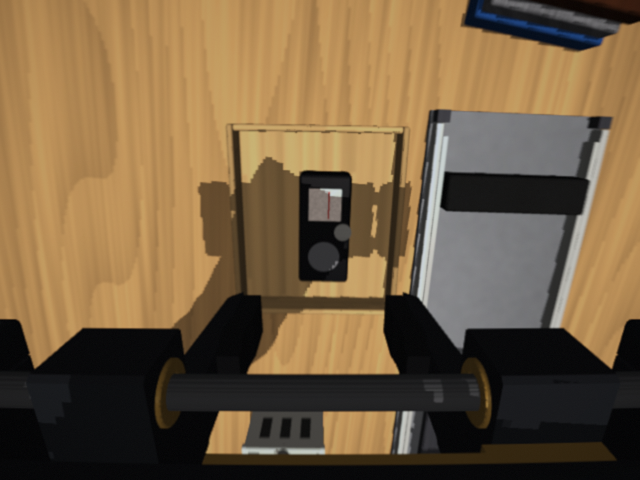

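View pics/a8.png

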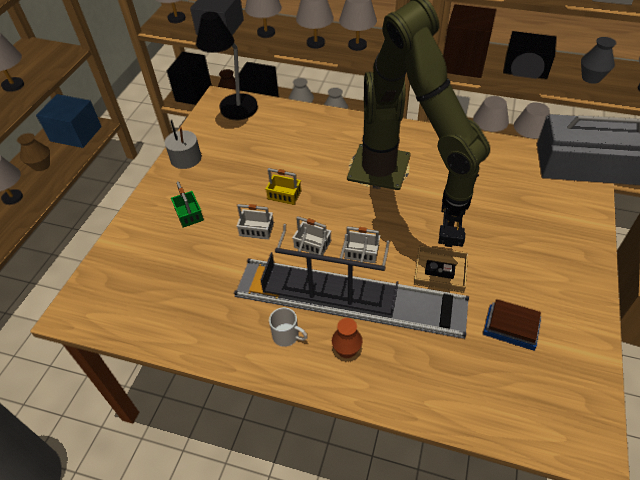

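The radio lies in the tray in both views, at wrist (325,226) and scene (440,268). In this setup the real fingertips sit about 20 mm above the reported TCP z. Next: close the jaws and push the front plate out.

```bash
python3 go.py .6015 .235 .148 1.635;python3 go.py .6015 .235 .06 1.635
```

```text
t 10.13 pos [0.4392 0.3078 0.1515] rot [ 3.132 -0.007  1.661] F [ 1.1 -0.3 -0.3] gap 0.0548
shift [-0.581  1.034  0.029] turn 0.0081 need rows 4.266103714594241
t 10.13 pos [0.4392 0.3078 0.1515] rot [ 3.132 -0.007  1.661] F [ 1.1 -0.3 -0.3] gap 0.0548
shift [-0.585  1.028  0.615] turn 0.0081 need rows 4.796180812928574
```

```bash
python3 -m inch '[[0,-0.1,0.2,0,0],[0,-0.25,0.45,0,0],[0,-0.4,0.7,0,0],[0,-0.55,0.95,0.1,0.008],[0,-0.57,1,0.3,0.008],[0,-0.57,1,0.45,0.008],[0,-0.57,1,0.5,0.008],[0,-0.57,1,0.5,0.008]]'; python3 go.py .6015 .225 .012 1.635; python3 -c "
from h import *
snap('wrist','w9')"
```

```text
time: 10.8
position: [0.5913, 0.2325, 0.0682]
eef_rot: [-3.136, 0.002, 1.637]
ft_force: [-0.4, -0.1, 0.4]
finger_gap: 0.0036
t 10.8 pos [0.5913 0.2325 0.0682] rot [-3.136e+00  2.000e-03  1.637e+00] F [-0.4 -0.1  0.4] gap 0.0036
shift [-0.053  0.067  0.374] turn 0.0006 need rows 1.3804623876568962
```

View pics/w9.png

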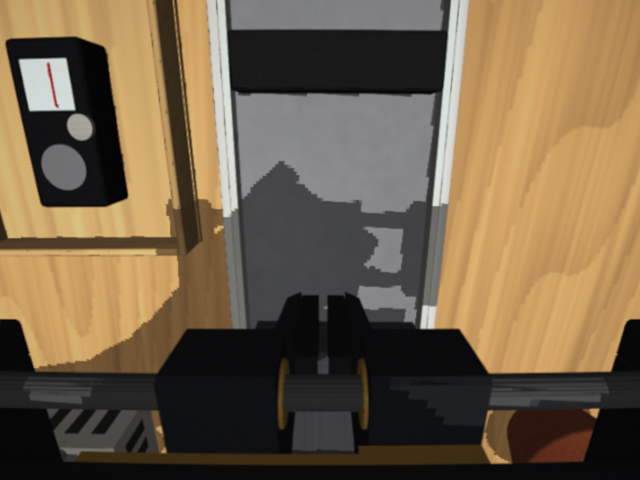

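```bash
python3 -m inch '[[0,0,0.067,0.1,0],[0,0,0.067,0.25,0],[0,0,0.067,0.37,0],[0,0,0.067,0.37,0],[0,0,0.067,0.37,0]]'; python3 go.py .604 .185 .012 1.635; python3 -c "
from h import *
b=snap('side','b10')
c=b['color'][235:375,190:360,::-1];cv2.imwrite('pics/c10b.png',cv2.convertScaleAbs(cv2.resize(c,None,fx=4,fy=4,interpolation=cv2.INTER_CUBIC),alpha=2,beta=20))"
```

```text
time: 11.27
position: [0.6032, 0.2351, 0.0162]
eef_rot: [3.141, -0.001, 1.638]
ft_force: [-0.1, 0.3, -0.4]
finger_gap: 0.0002
t 11.27 pos [0.6032 0.2351 0.0162] rot [ 3.141e+00 -1.000e-03  1.638e+00] F [-0.1  0.3 -0.4] gap 0.0002
shift [-0.334 -0.017  0.028] turn 0.0008 need rows 1.2055650880952502
```

View pics/c10b.png

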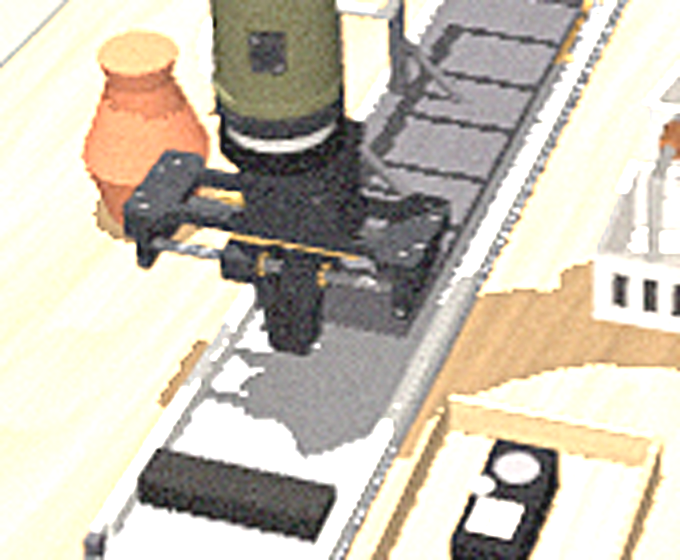

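```bash
python3 - <<'E'
from h import *
a=load('scene0');b=load('side0')
P,e=tri(ray(a,347.5,325),ray(b,224,247));print('vase top',P.round(3),e.round(4))
P,e=tri(ray(a,283,316),ray(b,257,226));print('mug top',P.round(3),e.round(4))
E
```

```text
vase top [0.786 0.09  0.135] 0.0003
mug top [ 0.783 -0.103  0.093] 0.0001
```

```bash
python3 -m inch '[[0,-0.08,0,0,0],[0,-0.14,0,0,0],[0,-0.18,0,0,0],[0,-0.22,0,0,0],[0,-0.26,0,0,0],[0,-0.3,0,0,0],[0,-0.34,0,0,0],[0,-0.37,0,0,0],[0,-0.37,0,0,0]]'; python3 -m inch '[[0,-0.03,0,0,0],[0,-0.05,0,0,0]]'; python3 -m inch '[[0,-0.03,0,0,0],[0,-0.05,0,0,0]]'
```

```text
time: 12.07
position: [0.6077, 0.1796, 0.0158]
eef_rot: [3.14, -0.003, 1.636]
ft_force: [-1.0, 3.0, 1.3]
finger_gap: 0.0005
time: 12.23
position: [0.6079, 0.174, 0.0158]
eef_rot: [3.14, -0.004, 1.637]
ft_force: [-0.5, 5.3, 1.4]
finger_gap: 0.0006
time: 12.4
position: [0.6084, 0.1661, 0.0157]
eef_rot: [3.14, -0.004, 1.637]
ft_force: [-0.3, 4.4, 1.7]
finger_gap: 0.0005
```

```bash
python3 -m inch '[[0,-0.02,0,0,0],[0,-0.04,0,0,0]]'; python3 -m inch '[[0,-0.02,0,0,0],[0,-0.03,0,0,0]]';  python3 -m inch '[[0,-0.02,0,0,0],[0,-0.03,0,0,0]]'
```

```text
time: 12.57
position: [0.6091, 0.164, 0.0163]
eef_rot: [3.138, -0.01, 1.638]
ft_force: [0.0, 13.4, 3.0]
finger_gap: 0.0007
time: 12.73
position: [0.6096, 0.164, 0.017]
eef_rot: [3.136, -0.016, 1.64]
ft_force: [-1.8, 17.6, 3.6]
finger_gap: 0.0005
time: 12.9
position: [0.61, 0.164, 0.0177]
eef_rot: [3.134, -0.022, 1.643]
ft_force: [-0.8, 23.1, 3.8]
finger_gap: 0.0002
```

The force rose to 23 N with no more motion at y=0.164. I expected contact with the end at about 0.166, so the rack is fully out. Backing off and looking.

```bash
python3 -m inch '[[0,0.1,0,0,0],[0,0.3,0,0,0],[0,0.4,0,0,0],[0,0.4,0,-0.3,0],[0,0.4,0,-0.6,0],[0,0.4,0,-1,0],[0,0.4,0,-1,0]]'; python3 -m inch '[[0.6,0,-0.3,-0.3,0],[0.6,0,-0.6,-0.6,0],[0.6,0,-0.9,-0.9,0],[0.6,0,-0.9,-0.9,0],[0.6,0,-0.9,-0.9,0]]'; python3 -c "
from h import *
a=snap('scene','a11');b=snap('side','b11')
c=a['color'][195:345,225:485,::-1];cv2.imwrite('pics/c11a.png',cv2.resize(c,None,fx=3,fy=3,interpolation=cv2.INTER_CUBIC))
c=b['color'][165:385,220:420,::-1];cv2.imwrite('pics/c11b.png',cv2.resize(c,None,fx=2.7,fy=2.7,interpolation=cv2.INTER_CUBIC))"
```

```text
time: 13.48
position: [0.6065, 0.2087, 0.1691]
eef_rot: [3.138, -0.0, 1.636]
ft_force: [0.4, 0.6, -0.1]
finger_gap: 0.0003
time: 13.9
position: [0.4681, 0.1994, 0.3028]
eef_rot: [3.14, 0.001, 1.638]
ft_force: [-0.8, 0.5, 0.1]
finger_gap: 0.0316
```

View pics/c11a.png

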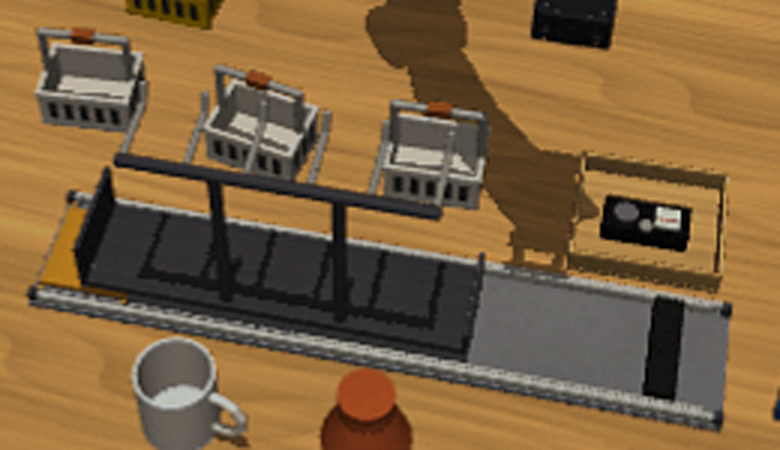

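View pics/c11b.png

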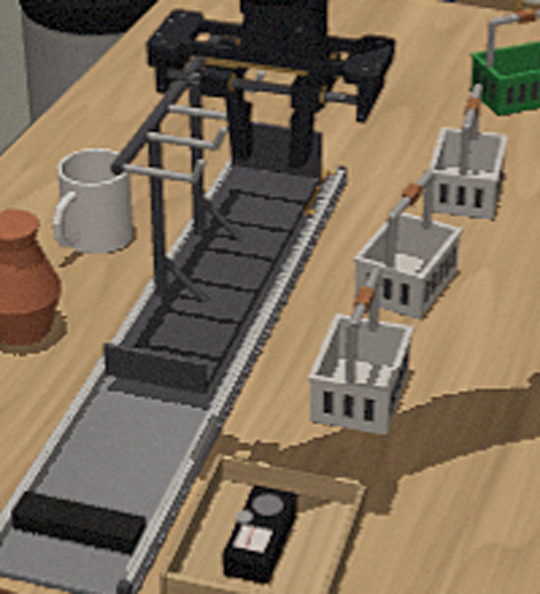

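```bash
python3 - <<'E'
from meas import *
a,b=load('a11'),load('b11')
ga=[g[0] for g in grips(a) if 240<g[0][0]<400 and 190<g[0][1]<260]; gb=[(g[0].round(1),g[1]) for g in grips(b) if 330<g[0][0]<430 and g[0][1]>190]
print(ga,gb)
S=lambda x,y:(225+x/3-.33,195+y/3-.33); T=lambda x,y:(220+x/2.7-.3,165+y/2.7-.3)
for p,q in [((452,124),(200,172)),((326,113),(222,118))]:
  P,e=tri(ray(a,*S(*p)),ray(b,*T(*q)));print(P.round(4),e.round(4))
for p in [(144,86),(205,95),(266,100),(326,113),(388,120),(452,125)]: print('tip z.259',onz(a,*S(*p),.258)[:2].round(4))
for p in [(117,158),(438,212)]: print('bar',onz(a,*S(*p),.249)[:2].round(4))
for p in [(392,105),(485,115),(41,34),(131,43),(217,70),(302,93)]: print('bail',onz(a,*S(*p),.115)[:2].round(4))
for p,z in [((108,170),.096),((78,275),.096),((483,258),.062),((467,350),.062)]: print('plates',onz(a,*S(*p),z)[:2].round(4))
E
```

```text
[array([251.91, 206.12]), array([310.38, 220.78]), array([371.05, 230.76])] [(array([394.9, 203.2]), np.int32(9)), (array([370.8, 235.3]), np.int32(6)), (array([354.2, 273.4]), np.int32(11)), (array([356. , 276.6]), np.int32(5))]
[0.5637 0.1137 0.2583] 0.0146
[ 0.5848 -0.0015  0.2545] 0.0255
tip z.259 [ 0.5881 -0.1892]
tip z.259 [ 0.5834 -0.1286]
tip z.259 [ 0.5739 -0.07  ]
tip z.259 [ 0.5744 -0.01  ]
tip z.259 [0.5672 0.0491]
tip z.259 [0.5572 0.1089]
bar [ 0.6724 -0.1862]
bar [0.6539 0.119 ]
bail [0.4286 0.0192]
bail [0.416  0.1178]
bail [ 0.4313 -0.383 ]
bail [ 0.4176 -0.2818]
bail [ 0.4305 -0.1773]
bail [ 0.4378 -0.0785]
plates [ 0.5789 -0.2496]
plates [ 0.7124 -0.2305]
plates [0.5603 0.151 ]
plates [0.6728 0.1599]
```

```bash
python3 -m inch '[[0.6,-0.3,0.1,-0.2,0],[0.6,-0.6,0.2,-0.4,0],[0.6,-0.9,0.3,-0.6,0],[0.6,-1,0.35,-0.8,0],[0.6,-1,0.35,-0.8,0],[0.6,-1,0.35,-0.8,0]]'; python3 -c "
from h import *
a=snap('wrist','w12')"
```

```text
time: 14.5
position: [0.5377, 0.0465, 0.4226]
eef_rot: [3.135, 0.003, 1.624]
ft_force: [0.3, -0.6, -0.2]
finger_gap: 0.053
```

View pics/w12.png

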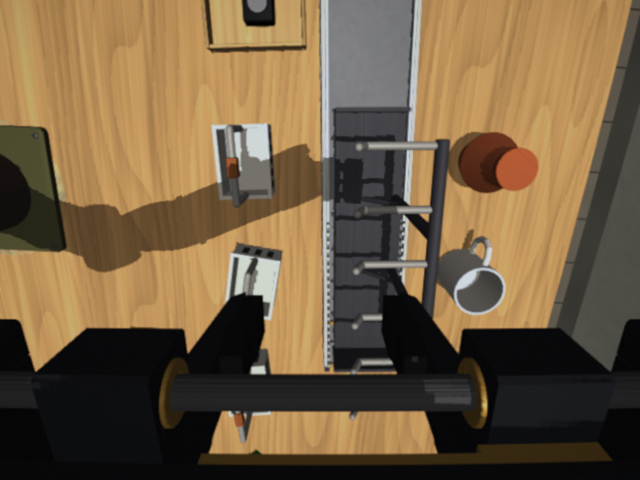

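```bash
python3 - <<'E'
from meas import *
f=load('w12')
for u,v in [(360,147),(360,211),(357,267),(357,322),(352,375)]: print('tip',onz(f,u,v,.259)[:2].round(4))
for u,v in [(441,143),(432,300)]: print('bar',onz(f,u,v,.25)[:2].round(4))
g=[x for x in grips(f,amin=20) if x[0][0]<300];print(g)
for x in g: print('grip',onz(f,*x[0],.120)[:2].round(4))
for u,v in [(229,130),(237,203),(254,262),(247,297)]: print('bail',onz(f,u,v,.118)[:2].round(4))
for u,v in [(212,125),(268,124),(273,197),(221,200)]: print('rim2',onz(f,u,v,.054)[:2].round(4))
for u,v in [(333,109),(411,109)]: print('front',onz(f,u,v,.062)[:2].round(4))
E
```

```text
tip [0.5683 0.1092]
tip [0.5732 0.0507]
tip [ 0.575  -0.0062]
tip [ 0.5801 -0.0679]
tip [ 0.5801 -0.1346]
bar [0.6436 0.1165]
bar [ 0.6585 -0.0432]
[(array([231.62, 167.13]), np.int32(182)), (array([238.66, 419.48]), np.int32(100))]
grip [0.4207 0.0684]
grip [ 0.4214 -0.3388]
bail [0.4179 0.1141]
bail [0.4264 0.0214]
bail [ 0.4485 -0.0615]
bail [ 0.4381 -0.1162]
rim2 [0.3788 0.118 ]
rim2 [0.4581 0.1232]
rim2 [0.4664 0.0191]
rim2 [0.3884 0.0106]
front [0.5483 0.1477]
front [0.6559 0.1537]
```

```bash
python3 go.py .4207 .0684 .28 1.66
```

```text
t 14.55 pos [0.5354 0.0496 0.4205] rot [3.139e+00 1.000e-03 1.628e+00] F [-1.9  0.4 -0.5] gap 0.0531
shift [ 0.17  -0.759  0.934] turn -0.0102 need rows 4.372215637917623
```

```bash
python3 -m inch '[[0.55,0.05,-0.2,0.1,0],[0.55,0.1,-0.45,0.3,-0.01],[0.55,0.17,-0.76,0.6,-0.01],[0.55,0.17,-0.76,0.85,-0.01],[0.55,0.17,-0.76,0.93,-0.01],[0.55,0.17,-0.76,0.93,-0.01],[0.55,0.17,-0.76,0.93,-0.01]]'; python3 go.py .4207 .0684 .13 1.66; python3 -c "
from h import *
a=snap('wrist','w13')"
```

```text
time: 15.13
position: [0.4159, 0.0715, 0.2794]
eef_rot: [-3.137, 0.0, 1.669]
ft_force: [0.6, 0.5, 0.3]
finger_gap: 0.0486
t 15.13 pos [0.4159 0.0715 0.2794] rot [-3.137  0.     1.669] F [0.6 0.5 0.3] gap 0.0486
shift [-0.023  0.035  0.996] turn 0.003 need rows 3.5847534205941143
```

View pics/w13.png

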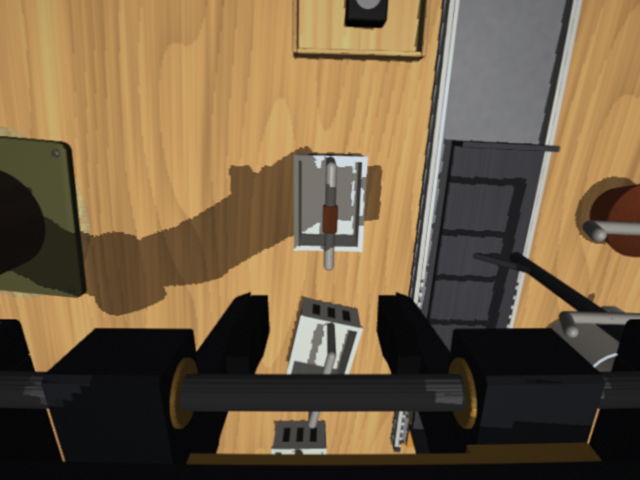

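```bash
python3 - <<'E'
from meas import *
f=load('w13')
for x in grips(f,amin=20): print(x,'grip',onz(f,*x[0],.120)[:2].round(4))
for u,v in [(331,160),(328,268)]: print('bail',onz(f,u,v,.118)[:2].round(4))
for u,v in [(294,155),(367,155),(363,251),(294,250)]: print('rim2',onz(f,u,v,.054)[:2].round(4))
E
```

```text
(array([329.74, 218.84]), np.int32(316)) grip [0.4214 0.0682]
bail [0.417 0.122]
bail [0.425 0.018]
rim2 [0.3788 0.1177]
rim2 [0.4563 0.1254]
rim2 [0.4663 0.0176]
rim2 [0.3868 0.0108]
```

```bash
python3 -m inch '[[0.5,-0.02,0.035,0.2,0.003],[0.5,-0.02,0.035,0.4,0.003],[0.5,-0.02,0.035,0.7,0.003],[0.5,-0.02,0.035,0.95,0.003],[0.5,-0.02,0.035,0.95,0.003],[0.5,-0.02,0.035,0.95,0.003]]'; python3 go.py .4214 .0684 .076 1.655; python3 -c "
from h import *
a=snap('wrist','w14')"
```

```text
time: 15.68
position: [0.4239, 0.0694, 0.1381]
eef_rot: [-3.141, 0.001, 1.658]
ft_force: [0.3, -0.1, 1.3]
finger_gap: 0.0442
t 15.68 pos [0.4239 0.0694 0.1381] rot [-3.141e+00  1.000e-03  1.658e+00] F [ 0.3 -0.1  1.3] gap 0.0442
shift [-0.005 -0.017  0.414] turn 0.0011 need rows 1.4911173020337858
```

View pics/w14.png

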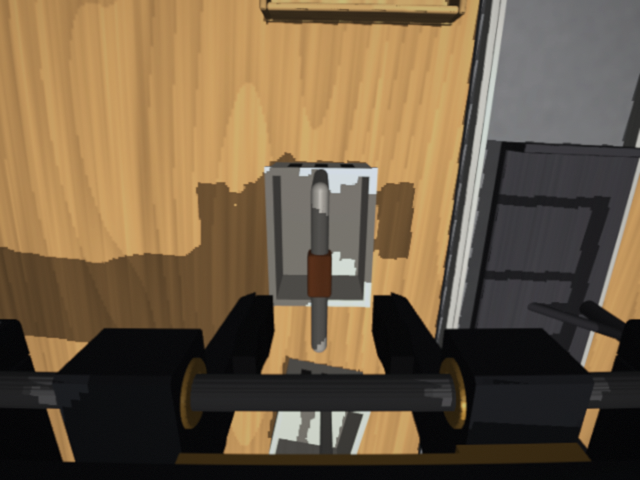

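Wood grip at (319,274), lined up between the jaws (272 and 375). Descending and gripping.

```bash
python3 -m inch '[[0.5,0,-0.01,0.15,0],[0.5,0,-0.01,0.3,0],[0.5,0,-0.01,0.4,0],[0.5,0,-0.01,0.41,0],[0.5,0,-0.01,0.41,0]]'; python3 -c "
from h import *
a=snap('wrist','w15')";python3 -m inch '[[0,0,0,0,0],[0,0,0,0,0],[0,0,0,0,0],[0,0,0,0,0],[0,0,0,0,0],[0,0,0,0,0],[0,0,0,0,0]]'
```

```text
time: 16.15
position: [0.4236, 0.0694, 0.0784]
eef_rot: [3.137, -0.0, 1.658]
ft_force: [0.1, -0.3, 0.6]
finger_gap: 0.0438
time: 16.78
position: [0.4216, 0.0689, 0.0769]
eef_rot: [3.141, 0.0, 1.658]
ft_force: [-0.2, -0.2, 6.3]
finger_gap: 0.0138
```

View pics/w15.png

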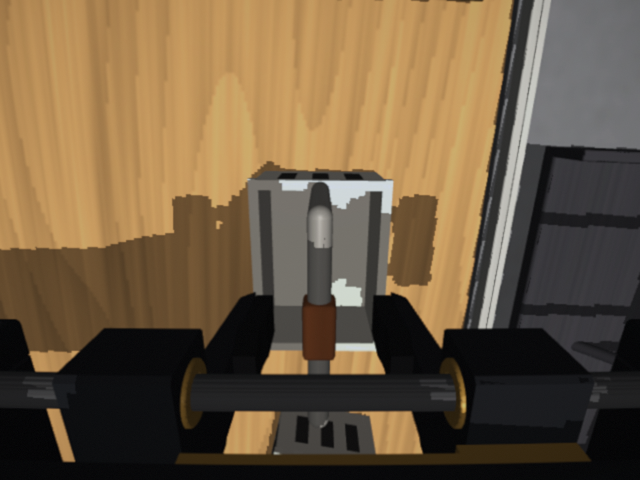

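```bash
python3 -m inch '[[0,0,0,-0.1,0],[0,0,0,-0.25,0],[0,0,0,-0.4,0],[0,0,0,-0.6,0],[0,0,0,-0.8,0],[0,0,0,-1,0],[0,0,0,-1,0]]'; python3 -m inch '[[0,0,0,-0.2,0],[0,0,0,-0.4,0],[0,0,0,-0.4,0]]';python3 go.py .56 .0835 .275 1.635
```

```text
time: 17.37
position: [0.4236, 0.07, 0.2304]
eef_rot: [3.134, -0.001, 1.658]
ft_force: [1.8, 0.5, -1.9]
finger_gap: 0.0138
time: 17.62
position: [0.4235, 0.0699, 0.2896]
eef_rot: [3.135, -0.001, 1.658]
ft_force: [-0.7, 0.2, -2.7]
finger_gap: 0.0138
t 17.62 pos [0.4235 0.0699 0.2896] rot [ 3.135e+00 -1.000e-03  1.658e+00] F [-0.7  0.2 -2.7] gap 0.0138
shift [0.011 0.914 0.103] turn 0.0072 need rows 3.30919550725907
```

```bash
python3 -m inch '[[0,0,0.1,0,0],[0,0,0.3,0,0.007],[0,0,0.5,0,0.007],[0,0,0.7,0.05,0.007],[0,0.01,0.85,0.1,0.007],[0,0.01,0.91,0.1,0.007],[0,0.01,0.91,0.1,0.007],[0,0.01,0.91,0.1,0.007]]';python3 go.py .601 .081 .262 1.635; python3 -c "
from h import *
a=snap('wrist','w16');a=snap('scene','a16');b=snap('side','b16')
c=a['color'][170:330,280:470,::-1];c1=cv2.resize(c,None,fx=3,fy=3,interpolation=cv2.INTER_CUBIC)
cv2.imwrite('pics/c16a.png',c1)
c=b['color'][165:345,220:420,::-1];cv2.imwrite('pics/c16b.png',cv2.resize(c,None,fx=3,fy=3,interpolation=cv2.INTER_CUBIC))"
```

```text
time: 18.28
position: [0.5541, 0.0813, 0.2682]
eef_rot: [-3.133, 0.002, 1.636]
ft_force: [-3.5, -0.7, -6.4]
finger_gap: 0.0137
t 18.28 pos [0.5541 0.0813 0.2682] rot [-3.133e+00  2.000e-03  1.636e+00] F [-3.5 -0.7 -6.4] gap 0.0137
shift [-0.022  0.313  0.039] turn 0.0004 need rows 1.1356930154882239
```

View pics/w16.png

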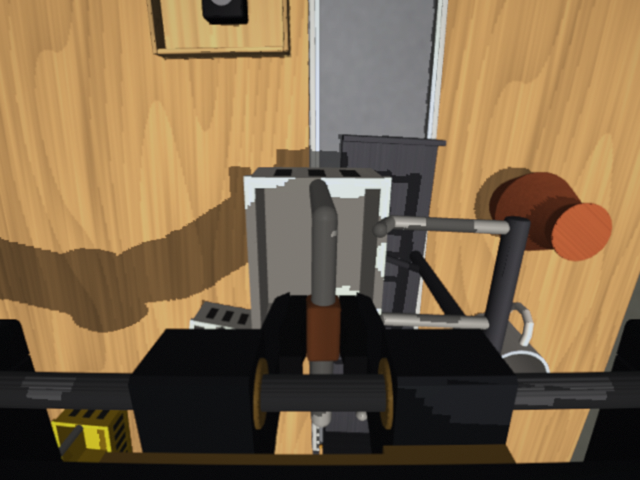

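View pics/c16a.png

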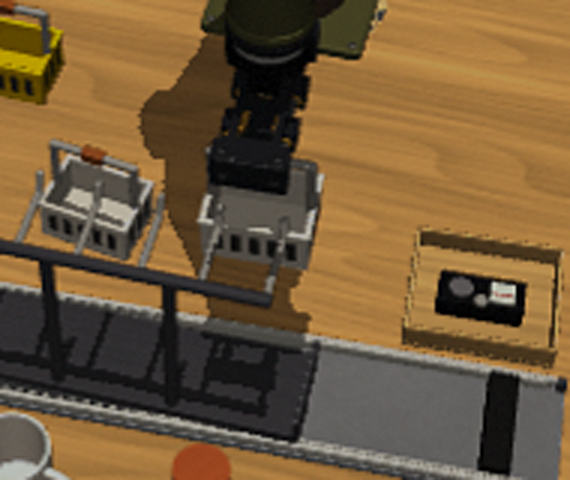

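View pics/c16b.png

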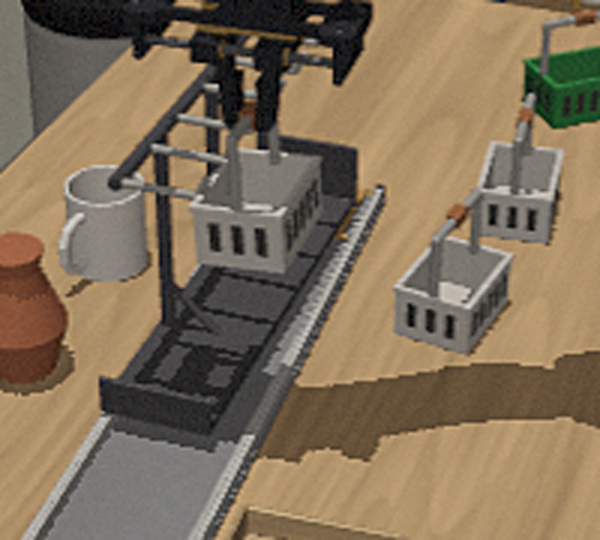

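The bar is still short of the prong tips and slightly too high: the rim brushes the prongs, and they must pass between bar and rim. I'll lower it before going in.

```bash
python3 -m inch '[[0,0,-0.03,0.05,0],[0,0,-0.06,0.12,0],[0,0,-0.06,0.18,0],[0,0,-0.06,0.18,0],[0,0,-0.06,0.18,0],[0,0,-0.06,0.18,0]]';python3 go.py .601 .081 .24 1.635; python3 -c "
from h import *
a=snap('wrist','w17');b=snap('side','b17')
c=b['color'][165:345,220:420,::-1];cv2.imwrite('pics/c17b.png',cv2.resize(c,None,fx=3,fy=3,interpolation=cv2.INTER_CUBIC))"
```

```text
time: 18.93
position: [0.5494, 0.0821, 0.2454]
eef_rot: [3.139, -0.001, 1.636]
ft_force: [0.1, -0.9, -2.2]
finger_gap: 0.0137
t 18.93 pos [0.5494 0.0821 0.2454] rot [ 3.139e+00 -1.000e-03  1.636e+00] F [ 0.1 -0.9 -2.2] gap 0.0137
shift [-0.03   0.342  0.037] turn 0.0003 need rows 1.2436488044242768
```

View pics/w17.png

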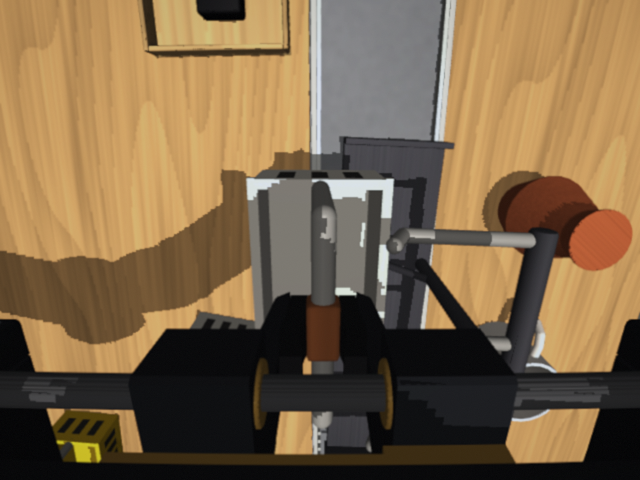

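View pics/c17b.png

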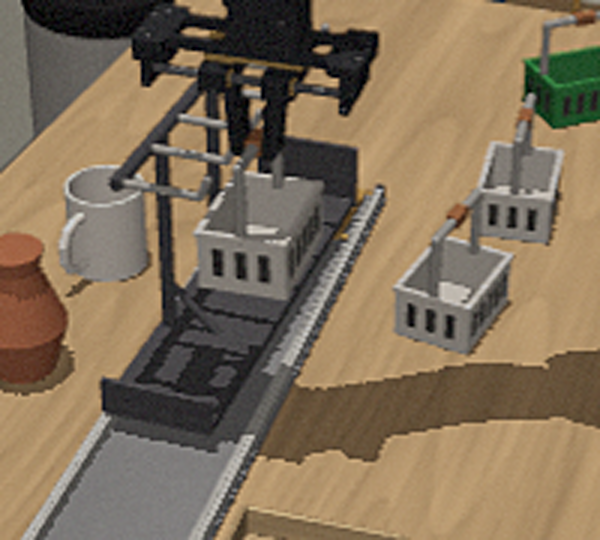

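```bash
python3 - <<'E'
from meas import *
f=load('w17');s=r.state();print(s['position'].round(4))
print('prong tip',onz(f,394,242,.257)[:2].round(4),'prong/bar',onz(f,530,240,.243)[:2].round(4))
for u,v in [(320,190),(324,238)]: print('bail',onz(f,u,v,.2835)[:2].round(4))
for x in grips(f,amin=20): print(x,onz(f,*x[0],.287)[:2].round(4))
E
```

```text
[0.5492 0.082  0.2454]
prong tip [0.5803 0.1122] prong/bar [0.6533 0.1135]
bail [0.544  0.1388]
bail [0.5467 0.1201]
(array([520.36, 250.36]), np.int32(25)) [0.6232 0.1211]
```

```bash
python3 -m inch '[[0,-0.01,0.06,0.03,0],[0,-0.02,0.14,0.03,0],[0,-0.03,0.22,0.03,0],[0,-0.037,0.3,0.03,0],[0,-0.037,0.37,0.03,0],[0,-0.037,0.37,0.03,0],[0,-0.037,0.37,0.03,0]]';python3 go.py .605 .080 .207 1.635; python3 -c "
from h import *
a=snap('wrist','w18');b=snap('side','b18')
c=b['color'][165:345,220:420,::-1];cv2.imwrite('pics/c18b.png',cv2.resize(c,None,fx=3,fy=3,interpolation=cv2.INTER_CUBIC))"
```

```text
time: 19.62
position: [0.6044, 0.0797, 0.2397]
eef_rot: [-3.142, -0.0, 1.635]
ft_force: [-1.1, -0.5, -2.5]
finger_gap: 0.0134
t 19.62 pos [0.6044 0.0797 0.2397] rot [-3.142 -0.     1.635] F [-1.1 -0.5 -2.5] gap 0.0134
shift [0.002 0.004 0.218] turn 0.0001 need rows 0.7844418435855778
```

View pics/w18.png

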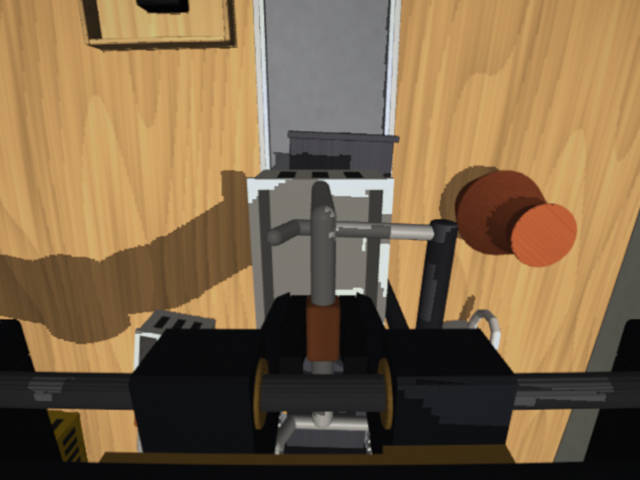

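View pics/c18b.png

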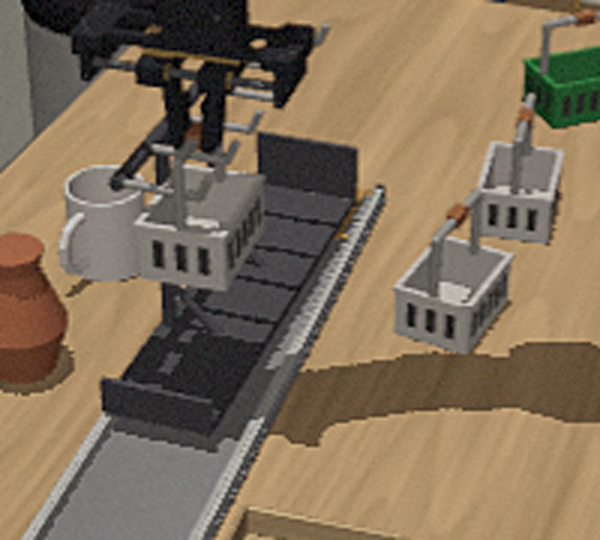

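```bash
python3 -m inch '[[0,0,0,0.05,0],[0,0,0,0.1,0],[0,0,0,0.15,0],[0,0,0,0.19,0],[0,0,0,0.19,0]]';python3 -m inch '[[0,0,0,0.015,0],[0,0,0,0.03,0],[0,0,0,0.03,0]]'
```

```text
time: 20.13
position: [0.6037, 0.0795, 0.2111]
eef_rot: [-3.141, 0.001, 1.636]
ft_force: [-0.1, 0.2, -0.1]
finger_gap: 0.0136
time: 20.38
position: [0.6056, 0.08, 0.2102]
eef_rot: [3.137, 0.0, 1.635]
ft_force: [-2.9, -2.8, 17.6]
finger_gap: 0.0139
```

```bash
python3 -m inch '[[0,0,0,-0.03,0],[0,0,0,-0.03,0],[0.35,0,0,-0.03,0],[0.35,0,0,-0.03,0],[0.35,0,0,-0.03,0],[0.35,0,0,-0.03,0]]';python3 -m inch '[[0.35,0,0,-0.1,0],[0.35,0,0,-0.25,0],[0.35,0,0,-0.5,0],[0.35,0,0,-0.8,0],[0.35,0,0,-0.8,0]]'; python3 -c "
from h import *
a=snap('wrist','w19');b=snap('side','b19')
c=b['color'][165:345,220:420,::-1];cv2.imwrite('pics/c19b.png',cv2.resize(c,None,fx=3,fy=3,interpolation=cv2.INTER_CUBIC))"
```

```text
time: 20.88
position: [0.6038, 0.0798, 0.2112]
eef_rot: [-3.141, -0.0, 1.636]
ft_force: [-0.6, -0.2, 0.5]
finger_gap: 0.0306
time: 21.3
position: [0.6074, 0.082, 0.3391]
eef_rot: [3.129, -0.004, 1.636]
ft_force: [1.4, 0.7, -0.2]
finger_gap: 0.0309
```

View pics/w19.png

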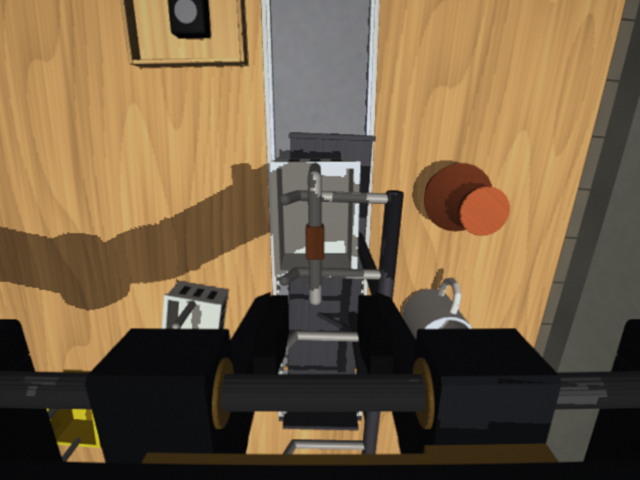

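View pics/c19b.png

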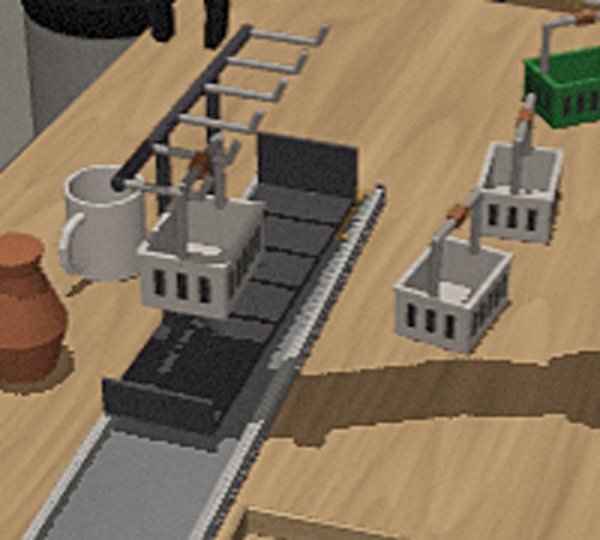

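Basket 2 hangs at station 2 with both prongs under its bar: wrist prongs at (290,195) and (285,275), grip at (315,241). Next is the middle basket.

```bash
python3 -m inch '[[0.5,-0.2,-0.2,0,0],[0.5,-0.4,-0.4,0,0.01],[0.5,-0.6,-0.6,0,0.03],[0.5,-0.8,-0.8,0,0.045],[0.5,-0.8,-0.9,0,0.045],[0.5,-0.8,-0.9,0,0.045]]';python3 go.py .432 -.13 .28 1.49
```

```text
time: 21.9
position: [0.4721, -0.0523, 0.3298]
eef_rot: [-3.135, 0.004, 1.49]
ft_force: [-0.8, 0.7, -0.4]
finger_gap: 0.0441
t 21.9 pos [ 0.4721 -0.0523  0.3298] rot [-3.135  0.004  1.49 ] F [-0.8  0.7 -0.4] gap 0.0441
shift [-0.537 -0.222  0.335] turn -0.0001 need rows 2.412964297419656
```

```bash
python3 -m inch '[[0.5,-0.2,-0.1,0.1,0],[0.5,-0.4,-0.2,0.3,0],[0.5,-0.54,-0.22,0.34,0],[0.5,-0.54,-0.22,0.34,0],[0.5,-0.54,-0.22,0.34,0],[0.5,-0.54,-0.22,0.34,0]]';python3 - <<'E'
from meas import *
f=snap('wrist','w20')
for x in grips(f,amin=20): print(x,'grip',onz(f,*x[0],.120)[:2].round(4))
E
```

```text
time: 22.4
position: [0.4389, -0.1257, 0.2803]
eef_rot: [3.141, -0.002, 1.496]
ft_force: [0.0, 0.5, 1.0]
finger_gap: 0.0439
(array([317.06, 220.63]), np.int32(316)) grip [ 0.4326 -0.1307]
```

View pics/w20.png

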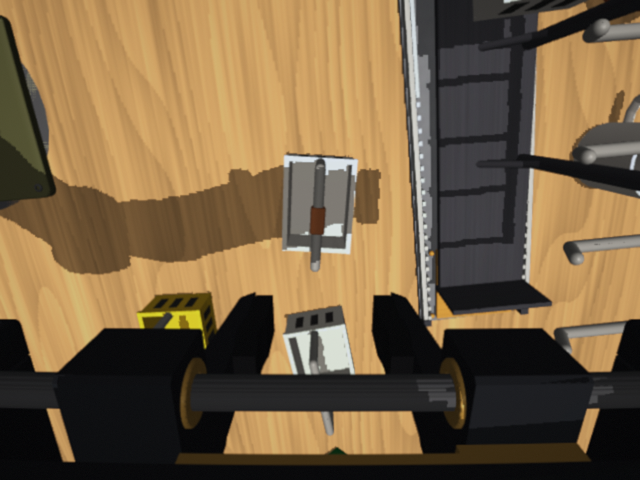

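```bash
python3 - <<'E'
from meas import *
f=load('w20')
for u,v in [(320,162),(315,268)]: print('bail',onz(f,u,v,.118)[:2].round(4))
for u,v in [(285,155),(357,158),(352,252),(283,247)]: print('rim',onz(f,u,v,.054)[:2].round(4))
E
python3 go.py .4326 -.1307 .13 1.475
```

```text
bail [ 0.4395 -0.077 ]
bail [ 0.4266 -0.1792]
rim [ 0.4018 -0.0728]
rim [ 0.4784 -0.0817]
rim [ 0.4677 -0.1878]
rim [ 0.3886 -0.1757]
t 22.45 pos [ 0.4391 -0.1254  0.2807] rot [ 3.141e+00 -1.000e-03  1.497e+00] F [-0.2 -0.1  0.6] gap 0.0442
shift [-0.04  -0.042  1.004] turn 0.0071 need rows 3.6190286025773726
```

```bash
python3 -m inch '[[0.5,-0.04,-0.04,0.2,0.007],[0.5,-0.04,-0.04,0.4,0.013],[0.5,-0.04,-0.04,0.7,0.013],[0.5,-0.04,-0.04,0.95,0.013],[0.5,-0.04,-0.04,0.95,0.013],[0.5,-0.04,-0.04,0.95,0.013]]'; python3 - <<'E'
from meas import *
f=snap('wrist','w21')
for x in grips(f,amin=20): print(x,'grip',onz(f,*x[0],.120)[:2].round(4))
E
python3 go.py .4326 -.1307 .077 1.456
```

```text
time: 22.95
position: [0.4313, -0.131, 0.1375]
eef_rot: [-3.138, -0.001, 1.457]
ft_force: [0.5, 0.4, 0.7]
finger_gap: 0.044
t 23.0 pos [ 0.4328 -0.1314  0.1391] rot [ 3.141 -0.     1.456] F [ 0.  -0.1  0.4] gap 0.0441
shift [ 0.004 -0.002  0.414] turn 0.0 need rows 1.49040291104223
```

View pics/w21.png

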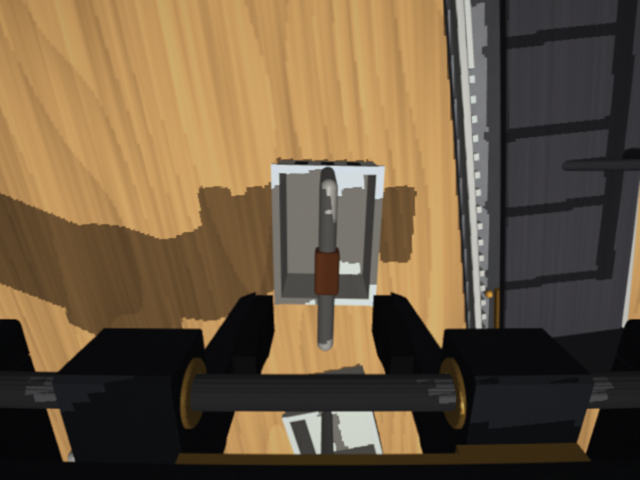

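The basket's wood grip at (327,272) is centred between the jaws (272 and 375). Gripping, then lifting.

```bash
python3 -m inch '[[0.5,0,0,0.15,0],[0.5,0,0,0.3,0],[0.5,0,0,0.4,0],[0.5,0,0,0.415,0],[0.5,0,0,0.415,0]]'; python3 -m inch '[[0,0,0,0,0],[0,0,0,0,0],[0,0,0,0,0],[0,0,0,0,0],[0,0,0,0,0],[0,0,0,0,0],[0,0,0,0,0]]';python3 -m inch '[[0,0,0,-0.1,0],[0,0,0,-0.25,0],[0,0,0,-0.4,0],[0,0,0,-0.6,0],[0,0,0,-0.8,0],[0,0,0,-0.8,0]]'; python3 go.py .54 -.036 .241 1.635
```

```text
time: 23.42
position: [0.4334, -0.1325, 0.0775]
eef_rot: [3.138, 0.0, 1.454]
ft_force: [-0.1, 0.8, 1.4]
finger_gap: 0.0438
time: 24.0
position: [0.4323, -0.1327, 0.0762]
eef_rot: [3.14, 0.0, 1.454]
ft_force: [0.1, -0.1, 4.5]
finger_gap: 0.0138
time: 24.5
position: [0.434, -0.1326, 0.1997]
eef_rot: [3.134, 0.0, 1.453]
ft_force: [1.5, -0.5, -1.1]
finger_gap: 0.0136
t 24.5 pos [ 0.434  -0.1326  0.1997] rot [3.134 0.    1.453] F [ 1.5 -0.5 -1.1] gap 0.0136
shift [ 0.722  0.628 -0.271] turn -0.0578 need rows 3.579421116577407
```

```bash
python3 -m inch '[[0,0.1,0.05,-0.2,-0.02],[0,0.25,0.15,-0.27,-0.04],[0,0.4,0.3,-0.27,-0.058],[0,0.55,0.45,-0.27,-0.058],[0,0.69,0.58,-0.27,-0.058],[0,0.69,0.62,-0.27,-0.058],[0,0.69,0.62,-0.27,-0.058],[0,0.69,0.62,-0.27,-0.058]]'; python3 go.py .6115 -.0415 .241 1.635; python3 - <<'E'
from meas import *
f=snap('wrist','w22')
E
```

```text
time: 25.17
position: [0.5346, -0.0414, 0.235]
eef_rot: [-3.138, 0.001, 1.636]
ft_force: [-0.6, -1.3, -1.8]
finger_gap: 0.0138
t 25.17 pos [ 0.5346 -0.0414  0.235 ] rot [-3.138e+00  1.000e-03  1.636e+00] F [-0.6 -1.3 -1.8] gap 0.0138
shift [-0.034  0.511 -0.042] turn 0.0002 need rows 1.8499740557175695
```

View pics/w22.png

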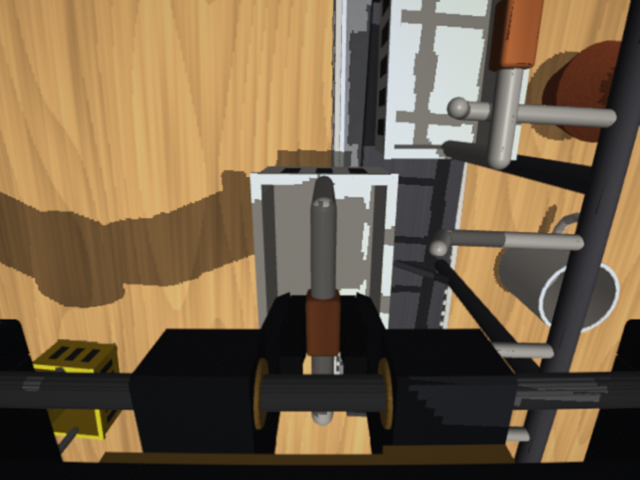

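```bash
python3 -m inch '[[0,0,0.06,-0.03,0],[0,-0.02,0.14,-0.03,0],[0,-0.025,0.22,-0.03,0],[0,-0.025,0.3,-0.03,0],[0,-0.025,0.38,-0.03,0],[0,-0.025,0.46,-0.03,0],[0,-0.025,0.51,-0.03,0],[0,-0.025,0.51,-0.03,0],[0,-0.025,0.51,-0.03,0]]';python3 go.py .6115 -.040 .211 1.635; python3 -c "
from h import *
a=snap('wrist','w23');b=snap('side','b23')
c=b['color'][165:345,220:420,::-1];cv2.imwrite('pics/c23b.png',cv2.resize(c,None,fx=3,fy=3,interpolation=cv2.INTER_CUBIC))"
```

```text
time: 25.97
position: [0.6116, -0.0402, 0.2404]
eef_rot: [-3.14, 0.001, 1.635]
ft_force: [0.3, -0.6, -0.7]
finger_gap: 0.0138
t 25.97 pos [ 0.6116 -0.0402  0.2404] rot [-3.140e+00  1.000e-03  1.635e+00] F [ 0.3 -0.6 -0.7] gap 0.0138
shift [ 0.001 -0.     0.196] turn 0.0001 need rows 0.7060175944924505
```

View pics/w23.png

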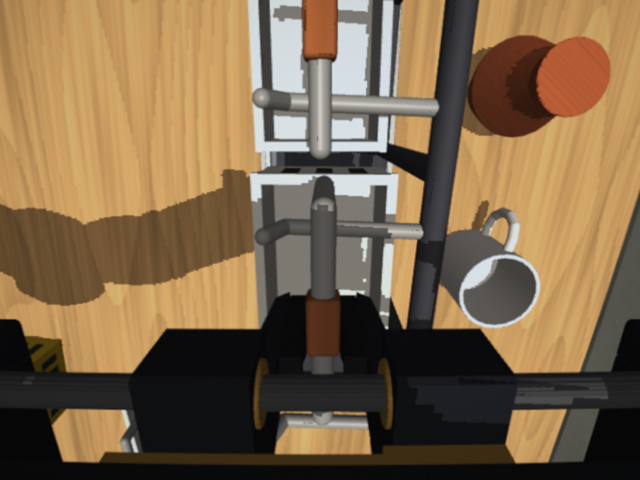

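View pics/c23b.png

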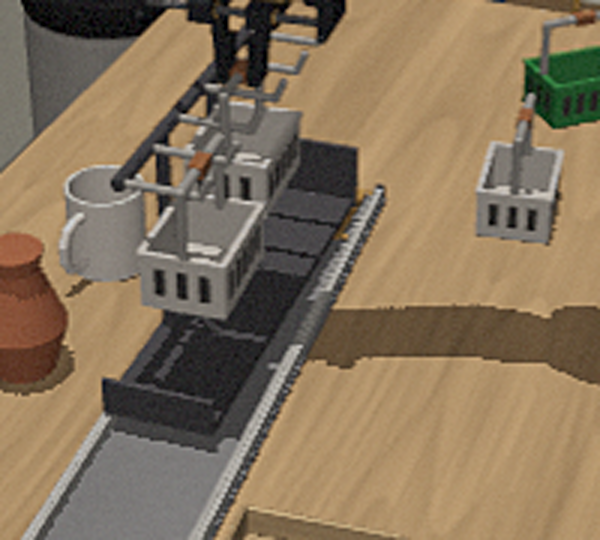

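```bash
python3 -m inch '[[0,-0.015,0,0.05,0],[0,-0.015,0,0.1,0],[0,-0.015,0,0.15,0],[0,-0.015,0,0.19,0],[0,-0.015,0,0.2,0],[0,-0.015,0,0.2,0]]'
```

```text
time: 26.57
position: [0.6124, -0.0417, 0.2103]
eef_rot: [-3.141, 0.0, 1.636]
ft_force: [1.0, -0.1, -0.6]
finger_gap: 0.0139
```

```bash
python3 -m inch '[[0,0,0,0.01,0],[0,0,0,0.01,0],[0.35,0,0,0.01,0],[0.35,0,0,0.01,0],[0.35,0,0,0.01,0],[0.35,0,0,0.01,0]]';python3 -m inch '[[0.35,0,0,-0.1,0],[0.35,0,0,-0.25,0],[0.35,0,0,-0.5,0],[0.35,0,0,-0.8,0],[0.35,0,0,-0.8,0]]'; python3 -c "
from h import *
a=snap('wrist','w24');b=snap('side','b24')
c=b['color'][165:345,220:420,::-1];cv2.imwrite('pics/c24b.png',cv2.resize(c,None,fx=3,fy=3,interpolation=cv2.INTER_CUBIC))"
```

```text
time: 27.07
position: [0.6128, -0.0416, 0.2094]
eef_rot: [3.141, 0.0, 1.636]
ft_force: [-0.3, 0.1, 0.7]
finger_gap: 0.0307
time: 27.48
position: [0.6165, -0.0402, 0.3371]
eef_rot: [3.128, -0.001, 1.636]
ft_force: [1.0, 0.5, -0.2]
finger_gap: 0.0308
```

View pics/w24.png

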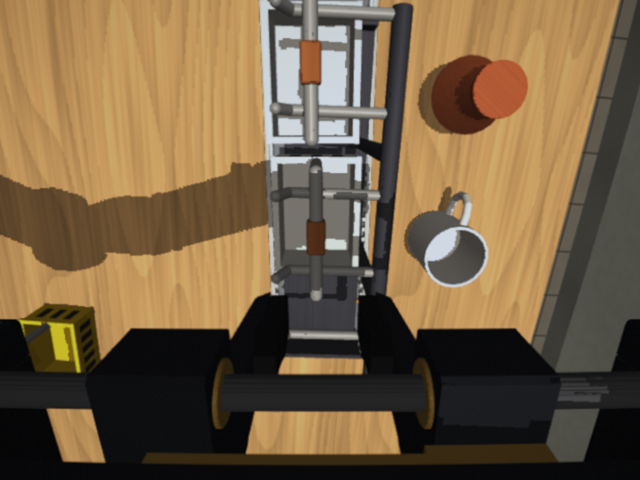

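View pics/c24b.png

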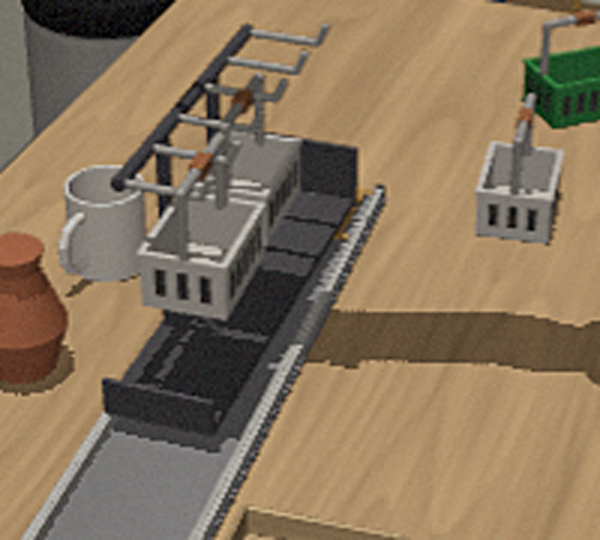

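```bash
python3 -m inch '[[0.5,-0.2,-0.2,0,0],[0.5,-0.4,-0.4,0,0],[0.5,-0.7,-0.6,0,-0.01],[0.5,-1,-0.8,0,-0.02],[0.5,-1,-0.9,0,-0.02],[0.5,-1,-0.95,0,-0.02]]'; python3 -m inch '[[0.5,-0.2,-0.1,0.1,0],[0.5,-0.4,-0.2,0.2,0],[0.5,-0.7,-0.3,0.3,0],[0.5,-0.85,-0.3,0.37,0],[0.5,-0.85,-0.3,0.37,0],[0.5,-0.85,-0.3,0.37,0],[0.5,-0.85,-0.3,0.37,0]]'; python3 - <<'E'
from meas import *
f=snap('wrist','w25')
for x in grips(f,amin=20): print(x,'grip',onz(f,*x[0],.120)[:2].round(4))
E
python3 go.py .4214 -.3388 .28 1.70
```

```text
time: 28.08
position: [0.4741, -0.2079, 0.3266]
eef_rot: [-3.133, 0.002, 1.688]
ft_force: [0.1, -0.3, -0.2]
finger_gap: 0.044
time: 28.67
position: [0.452, -0.331, 0.273]
eef_rot: [-3.141, -0.002, 1.7]
ft_force: [0.1, 0.7, 1.2]
finger_gap: 0.0443
(array([ 84.38, 154.  ]), np.int32(392)) grip [ 0.2347 -0.3013]
(array([289.08, 221.08]), np.int32(330)) grip [ 0.421 -0.339]
(array([263.31, 438.82]), np.int32(212)) grip [ 0.4173 -0.5988]
t 28.72 pos [ 0.4524 -0.3307  0.2736] rot [ 3.141e+00 -2.000e-03  1.702e+00] F [-0.4 -0.2  0.4] gap 0.0439
shift [-0.027 -0.212 -0.043] turn 0.0005 need rows 0.7839381492127048
```

View pics/w25.png

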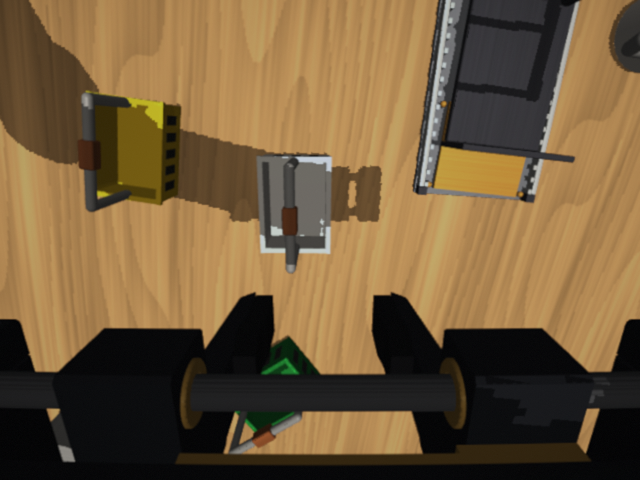

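```bash
python3 - <<'E'
from meas import *
f=load('w25')
for u,v in [(291,162),(291,268)]: print('bail',onz(f,u,v,.118)[:2].round(4))
for u,v in [(257,157),(330,156),(331,253),(260,251)]: print('rim',onz(f,u,v,.054)[:2].round(4))
for u,v in [(441,144),(575,159)]: print('plate',onz(f,u,v,.096)[:2].round(4))
for u,v in [(418,190),(532,200)]: print('track end',onz(f,u,v,.021)[:2].round(4))
for u,v in [(433,188),(523,196)]: print('shoe end',onz(f,u,v,.018)[:2].round(4))
E
python3 go.py .4212 -.3388 .135 1.69
```

```text
bail [ 0.417  -0.2857]
bail [ 0.4274 -0.3858]
rim [ 0.3763 -0.2916]
rim [ 0.4523 -0.2808]
rim [ 0.468  -0.3876]
rim [ 0.3876 -0.3956]
plate [ 0.5523 -0.2532]
plate [ 0.6832 -0.2491]
track end [ 0.5608 -0.3083]
track end [ 0.6986 -0.3019]
shoe end [ 0.5788 -0.304 ]
shoe end [ 0.6882 -0.299 ]
t 28.72 pos [ 0.4524 -0.3307  0.2736] rot [ 3.141e+00 -2.000e-03  1.702e+00] F [-0.4 -0.2  0.4] gap 0.0439
shift [-0.028 -0.214  0.924] turn 0.0037 need rows 3.4133897207711494
```

```bash
python3 -m inch '[[0.5,-0.03,-0.15,0.1,0.005],[0.5,-0.03,-0.21,0.3,0.005],[0.5,-0.03,-0.21,0.6,0.005],[0.5,-0.03,-0.21,0.9,0.005],[0.5,-0.03,-0.21,0.92,0.005],[0.5,-0.03,-0.21,0.92,0.005]]'; python3 -c "
from h import *
a=snap('wrist','w26')"; python3 go.py .4212 -.3388 .0765 1.686
```

```text
time: 29.22
position: [0.4203, -0.3389, 0.1342]
eef_rot: [-3.138, -0.004, 1.686]
ft_force: [0.4, -0.7, 0.9]
finger_gap: 0.044
t 29.27 pos [ 0.422  -0.3399  0.1363] rot [-3.141e+00 -1.000e-03  1.686e+00] F [-0.4 -0.  -0.1] gap 0.0443
shift [ 0.007 -0.004  0.398] turn -0.0001 need rows 1.433680618348905
```

View pics/w26.png

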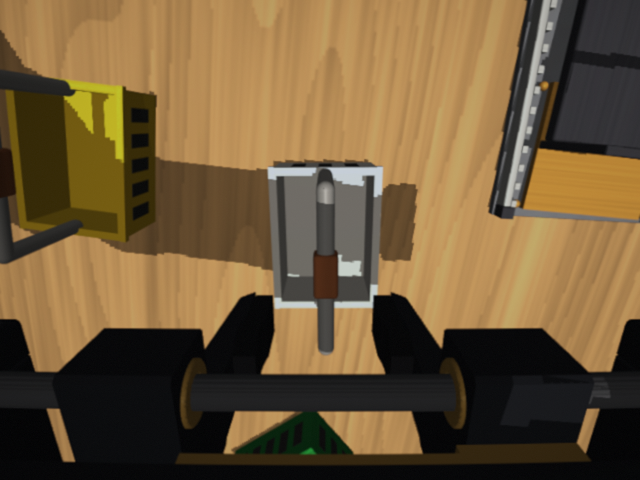

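White basket lined up, grip at (325,274). Gripping, then lifting.

```bash
python3 -m inch '[[0.5,0,0,0.15,0],[0.5,0,0,0.3,0],[0.5,0,0,0.38,0],[0.5,0,0,0.4,0],[0.5,0,0,0.4,0]]'; python3 -m inch '[[0,0,0,0,0],[0,0,0,0,0],[0,0,0,0,0],[0,0,0,0,0],[0,0,0,0,0],[0,0,0,0,0],[0,0,0,0,0]]';python3 -m inch '[[0,0,0,-0.1,0],[0,0,0,-0.25,0],[0,0,0,-0.4,0],[0,0,0,-0.6,0],[0,0,0,-0.8,0],[0,0,0,-0.8,0]]'; python3 go.py .54 -.156 .241 1.635
```

```text
time: 29.68
position: [0.4229, -0.3415, 0.0775]
eef_rot: [3.139, 0.002, 1.684]
ft_force: [-0.7, -0.4, 0.3]
finger_gap: 0.0441
time: 30.27
position: [0.4217, -0.3416, 0.0763]
eef_rot: [3.141, 0.001, 1.683]
ft_force: [0.7, -0.6, 5.4]
finger_gap: 0.0134
time: 30.77
position: [0.4242, -0.3424, 0.2006]
eef_rot: [3.135, 0.005, 1.683]
ft_force: [2.0, -0.4, -1.0]
finger_gap: 0.0139
t 30.77 pos [ 0.4242 -0.3424  0.2006] rot [3.135 0.005 1.683] F [ 2.  -0.4 -1. ] gap 0.0139
shift [ 1.147  0.908 -0.269] turn 0.0152 need rows 5.350058419758875
```

```bash
python3 -m inch '[[0,0.1,0.05,-0.15,0.01],[0,0.3,0.15,-0.27,0.015],[0,0.5,0.3,-0.27,0.015],[0,0.7,0.4,-0.27,0.015],[0,0.85,0.5,-0.27,0.015],[0,1,0.6,-0.27,0.015],[0,1,0.6,-0.27,0.015],[0,1,0.6,-0.27,0.015]]'; python3 go.py .54 -.158 .241 1.635
```

```text
time: 31.43
position: [0.4939, -0.1803, 0.2356]
eef_rot: [-3.14, -0.001, 1.64]
ft_force: [-0.1, -0.2, -0.6]
finger_gap: 0.014
t 31.43 pos [ 0.4939 -0.1803  0.2356] rot [-3.14e+00 -1.00e-03  1.64e+00] F [-0.1 -0.2 -0.6] gap 0.014
shift [ 0.127  0.317 -0.036] turn 0.0016 need rows 1.2359996594811216
```

```bash
python3 -m inch '[[0,0.05,0.1,-0.02,0.0016],[0,0.11,0.25,-0.03,0.0016],[0,0.11,0.32,-0.03,0.0016],[0,0.11,0.32,-0.03,0.0016],[0,0.11,0.32,-0.03,0.0016],[0,0.11,0.32,-0.03,0.0016]]'; python3 go.py .62 -.164 .241 1.635; python3 -c "
from h import *
a=snap('wrist','w27')"
```

```text
time: 31.93
position: [0.5388, -0.1642, 0.24]
eef_rot: [-3.139, 0.001, 1.629]
ft_force: [0.2, -0.5, -1.5]
finger_gap: 0.0137
t 31.93 pos [ 0.5388 -0.1642  0.24  ] rot [-3.139e+00  1.000e-03  1.629e+00] F [ 0.2 -0.5 -1.5] gap 0.0137
shift [-0.03   0.541 -0.008] turn -0.0019 need rows 1.9485295675938203
```

View pics/w27.png

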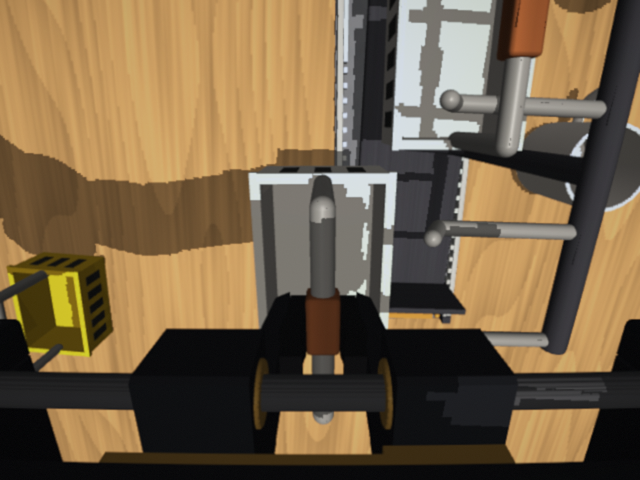

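```bash
python3 -m inch '[[0,-0.02,0.06,-0.01,0],[0,-0.025,0.14,-0.01,-0.002],[0,-0.025,0.22,-0.01,-0.002],[0,-0.025,0.3,-0.01,-0.002],[0,-0.025,0.38,-0.01,-0.002],[0,-0.025,0.46,-0.01,-0.002],[0,-0.025,0.54,-0.01,-0.002],[0,-0.025,0.54,-0.01,-0.002],[0,-0.025,0.54,-0.01,-0.002]]';python3 go.py .62 -.164 .210 1.635; python3 -c "
from h import *
a=snap('wrist','w28');b=snap('side','b28')
c=b['color'][165:345,220:420,::-1];cv2.imwrite('pics/c28b.png',cv2.resize(c,None,fx=3,fy=3,interpolation=cv2.INTER_CUBIC))"
```

```text
time: 32.73
position: [0.6208, -0.162, 0.2419]
eef_rot: [-3.14, 0.0, 1.637]
ft_force: [0.2, 0.3, -0.9]
finger_gap: 0.0134
t 32.73 pos [ 0.6208 -0.162   0.2419] rot [-3.14   0.     1.637] F [ 0.2  0.3 -0.9] gap 0.0134
shift [-0.013 -0.006  0.213] turn 0.0005 need rows 0.7676664346544667
```

View pics/w28.png

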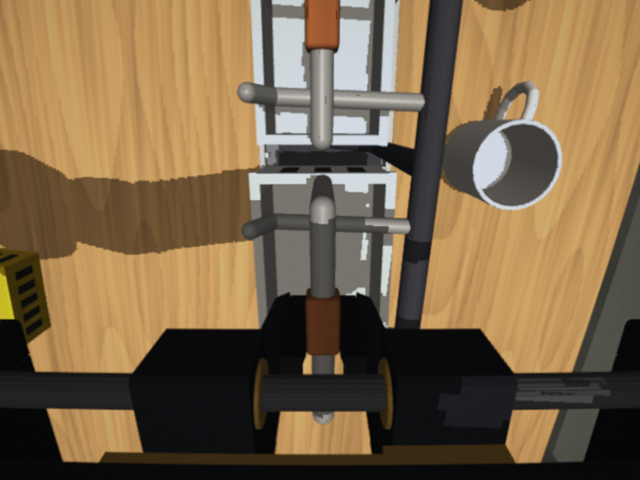

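View pics/c28b.png

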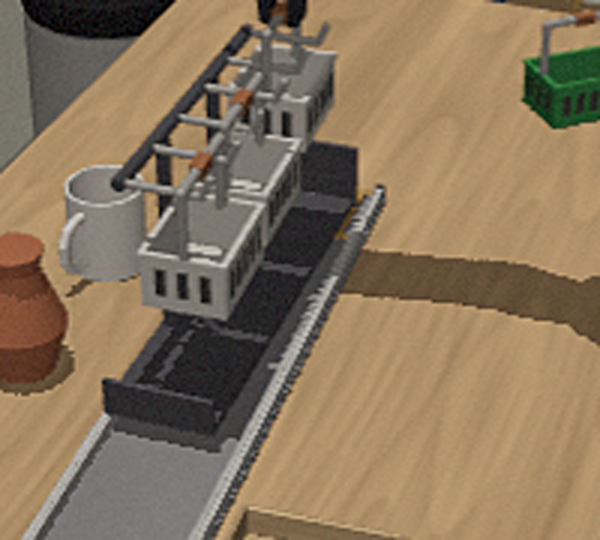

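```bash
python3 -m inch '[[0,0,-0.03,0.05,0],[0,0,-0.04,0.1,0],[0,0,-0.04,0.15,0],[0,0,-0.04,0.19,0],[0,0,-0.04,0.21,0],[0,0,-0.04,0.21,0]]'
```

```text
time: 33.33
position: [0.6155, -0.1619, 0.2102]
eef_rot: [-3.141, -0.0, 1.637]
ft_force: [0.5, -0.1, -1.5]
finger_gap: 0.0139
```

```bash
python3 -m inch '[[0,0,0,0.01,0],[0,0,0,0.01,0],[0.35,0,0,0.01,0],[0.35,0,0,0.01,0],[0.35,0,0,0.01,0],[0.35,0,0,0.01,0]]';python3 -m inch '[[0.35,0,0,-0.1,0],[0.35,0,0,-0.25,0],[0.35,0,0,-0.5,0],[0.35,0,0,-0.8,0],[0.35,0,0,-0.8,0]]'; python3 -c "
from h import *
a=snap('wrist','w29');b=snap('side','b29')
c=b['color'][165:345,220:420,::-1];cv2.imwrite('pics/c29b.png',cv2.resize(c,None,fx=3,fy=3,interpolation=cv2.INTER_CUBIC))"
```

```text
time: 33.83
position: [0.6159, -0.1618, 0.2093]
eef_rot: [3.141, -0.0, 1.637]
ft_force: [1.0, 0.7, -0.8]
finger_gap: 0.0309
time: 34.25
position: [0.6198, -0.1611, 0.3373]
eef_rot: [3.128, 0.002, 1.637]
ft_force: [0.8, -0.1, 0.7]
finger_gap: 0.0306
```

View pics/w29.png

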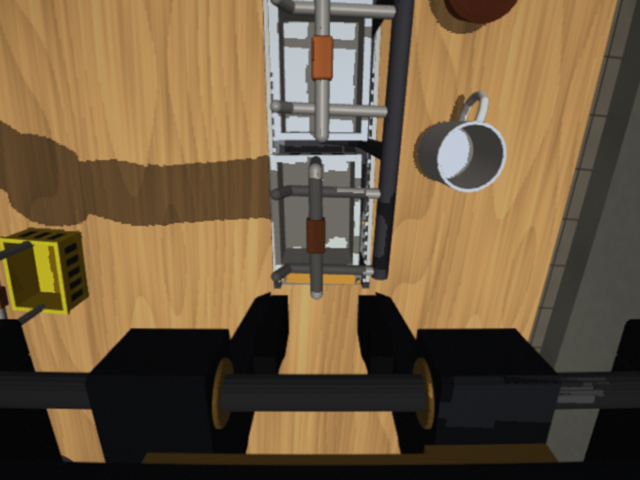

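View pics/c29b.png

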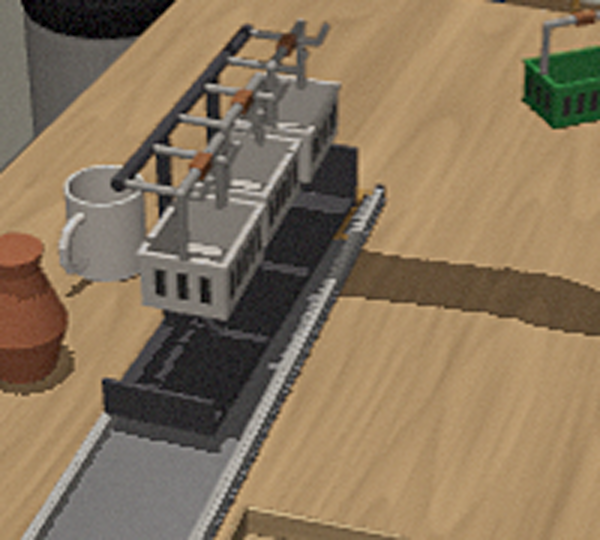

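```bash
python3 - <<'E'
from h import *
s=r.state();print(s['joints'].round(3))
f=load('w29');print(np.array(f['position'])-s['position'])
E
```

```text
[ 0.502  0.646 -0.622  1.34   0.377  1.268 -0.067]
[-0.00558584  0.08060109  0.18045842]
```

```bash
python3 - <<'E'
from h import *
b=load('b10');w=load('w9');s=np.array([.6032,.2351,.0162])
d=np.array([-.0055,.0806,.1802])
u=proj(b,s+d);print(u,(np.array(u)-[190,235])*4)
c=b['color'][150:340,190:330,::-1];cv2.imwrite('pics/c30.png',cv2.convertScaleAbs(cv2.resize(c,None,fx=3.1,fy=3.1,interpolation=cv2.INTER_CUBIC),alpha=2,beta=20))
print((np.array(u)-[190,150])*3.1)
E
```

```text
(np.float64(248.19684561771405), np.float64(290.5470154416369)) [232.78738247 222.18806177]
[180.41022141 435.69574787]
```

View pics/c30.png

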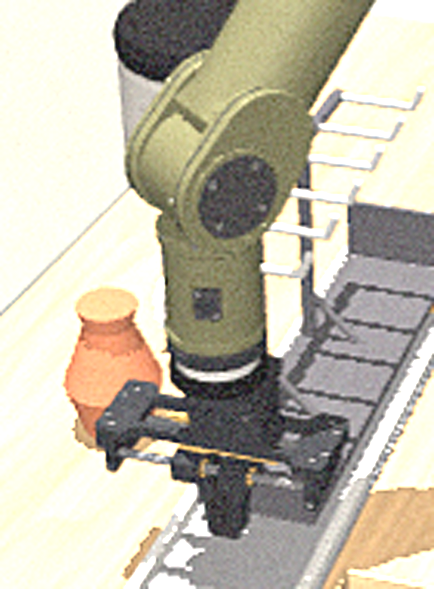

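All three baskets hang with both prongs under each bar: wrist view grip at (316,235) with prongs at rows 192 and 271, and the side view shows all three. Next I go behind the push plate.

```bash
python3 -m inch '[[0,-0.2,0,-0.05,0],[0,-0.4,0,-0.05,0],[0,-0.6,0,-0.05,0],[0,-0.8,0,0,0],[0,-1,0,0,0],[0,-1,0,0,0],[0,-1,0,0,0]]'; python3 -m inch '[[0,-0.05,0,0.2,0],[0,-0.05,0,0.4,0],[0,-0.05,0,0.4,0],[0,-0.05,0,0.4,0]]'; python3 go.py .632 -.305 .15 1.635; python3 -c "
from h import *
a=snap('wrist','w31');b=snap('scene','a31')
c=b['color'][190:340,220:420,::-1];cv2.imwrite('pics/c31.png',cv2.resize(c,None,fx=3,fy=3,interpolation=cv2.INTER_CUBIC))"
```

```text
time: 34.93
position: [0.6242, -0.3139, 0.3263]
eef_rot: [-3.137, -0.001, 1.633]
ft_force: [0.3, 1.6, 0.3]
finger_gap: 0.0005
time: 35.27
position: [0.6251, -0.3172, 0.2675]
eef_rot: [-3.137, -0.003, 1.64]
ft_force: [-0.5, -0.2, 1.7]
finger_gap: 0.0005
t 35.27 pos [ 0.6251 -0.3172  0.2675] rot [-3.137e+00 -3.000e-03  1.640e+00] F [-0.5 -0.2  1.7] gap 0.0005
shift [0.076 0.055 0.783] turn 0.0014 need rows 2.8371864134246785
```

View pics/w31.png

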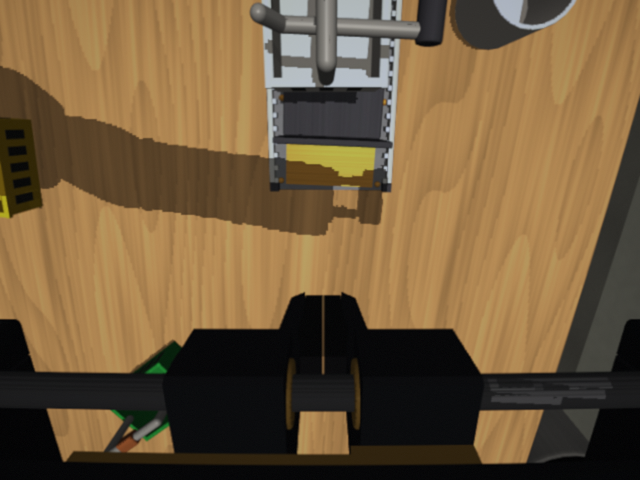

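View pics/c31.png

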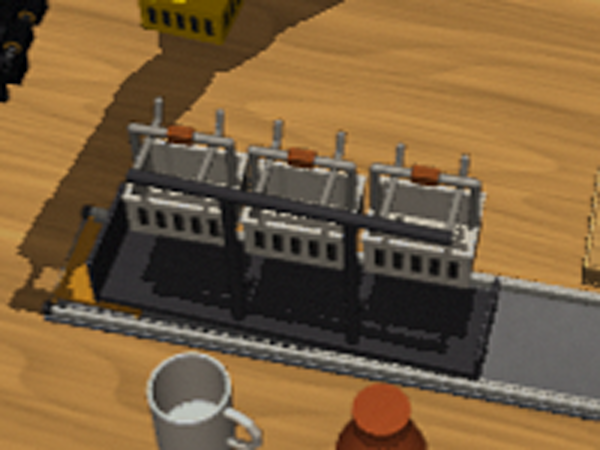

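```bash
python3 - <<'E'
from meas import *
f=load('w31')
for u,v in [(274,138),(390,146)]: print('plate top outer',onz(f,u,v,.096)[:2].round(4))
for u,v in [(285,144),(375,148)]: print('shoe/plate',onz(f,u,v,.022)[:2].round(4))
for u,v in [(286,185),(374,186)]: print('shoe end',onz(f,u,v,.018)[:2].round(4))
for u,v in [(271,187),(391,187)]: print('track end',onz(f,u,v,.021)[:2].round(4))
E
```

```text
plate top outer [ 0.5746 -0.2509]
plate top outer [ 0.6809 -0.2506]
shoe/plate [ 0.5773 -0.2594]
shoe/plate [ 0.6776 -0.2568]
shoe end [ 0.5799 -0.3056]
shoe end [ 0.6817 -0.2997]
track end [ 0.5629 -0.3086]
track end [ 0.7009 -0.299 ]
```

```bash
python3 -m inch '[[0,0.03,0.02,0.2,0],[0,0.07,0.04,0.4,0],[0,0.1,0.045,0.6,0],[0,0.1,0.045,0.78,0],[0,0.1,0.045,0.78,0],[0,0.1,0.045,0.78,0]]'; python3 go.py .631 -.300 .027 1.635
```

```text
time: 35.87
position: [0.6324, -0.3034, 0.1533]
eef_rot: [3.141, 0.0, 1.638]
ft_force: [-0.4, -0.0, 1.0]
finger_gap: 0.0002
t 35.87 pos [ 0.6324 -0.3034  0.1533] rot [3.141 0.    1.638] F [-0.4 -0.   1. ] gap 0.0002
shift [ 0.023 -0.008  0.842] turn 0.0008 need rows 3.0291990809561224
```

```bash
python3 -m inch '[[0,0,-0.008,0.2,0],[0,0.01,-0.008,0.4,0],[0,0.02,-0.008,0.6,0],[0,0.02,-0.008,0.75,0],[0,0.02,-0.008,0.84,0],[0,0.02,-0.008,0.84,0],[0,0.02,-0.008,0.84,0]]'; python3 go.py .6135 -.01 .027 1.635; python3 -c "
from h import *
a=snap('wrist','w32');b=snap('side','b32');b=snap('scene','a32')
c=b['color'][170:320,220:420,::-1];cv2.imwrite('pics/c32.png',cv2.resize(c,None,fx=3,fy=3,interpolation=cv2.INTER_CUBIC))"
```

```text
time: 36.45
position: [0.6323, -0.3012, 0.0284]
eef_rot: [3.139, 0.001, 1.637]
ft_force: [0.4, 0.0, 0.6]
finger_gap: 0.0001
t 36.45 pos [ 0.6323 -0.3012  0.0284] rot [3.139e+00 1.000e-03 1.637e+00] F [0.4 0.  0.6] gap 0.0001
shift [1.946 0.003 0.007] turn 0.0005 need rows 6.99893283405568
```

View pics/w32.png

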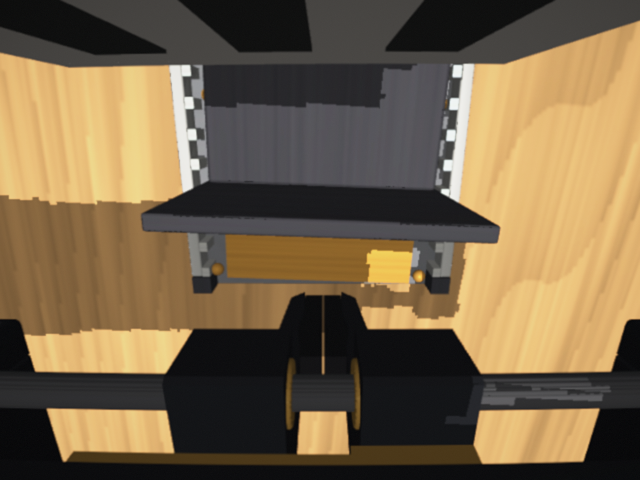

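View pics/c32.png

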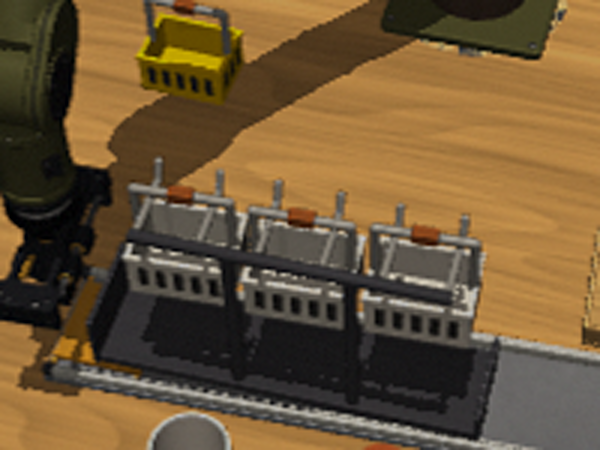

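View pics/b32.png

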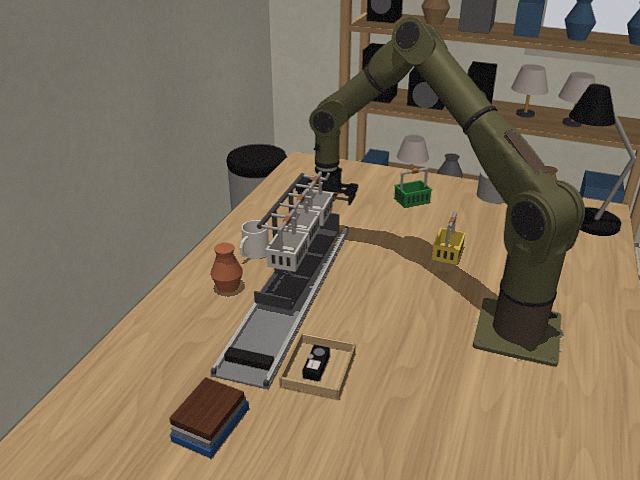

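```bash
python3 -m inch '[[0,0.04,0,0,0],[0,0.08,0,0,0],[0,0.12,0,0,0],[0,0.15,0,0,0],[0,0.17,0,0,0],[0,0.19,0,0,0],[0,0.2,0,0,0],[0,0.21,0,0,0],[0,0.22,0,0,0],[0,0.23,0,0,0],[0,0.24,0,0,0],[0,0.25,0,0,0]]'; python3 -m inch '[[0,0.01,0,0,0],[0,0.02,0,0,0],[0,0.03,0,0,0],[0,0.04,0,0,0],[0,0.05,0,0,0],[0,0.06,0,0,0],[0,0.07,0,0,0],[0,0.08,0,0,0],[0,0.09,0,0,0],[0,0.10,0,0,0]]'
```

```text
time: 37.6
position: [0.628, -0.2653, 0.0264]
eef_rot: [3.142, 0.003, 1.636]
ft_force: [1.2, -5.3, 0.1]
finger_gap: 0.0006
time: 38.43
position: [0.6271, -0.2513, 0.0268]
eef_rot: [3.141, 0.004, 1.635]
ft_force: [1.1, -5.3, 1.2]
finger_gap: 0.0001
```

```bash
for i in 1; do python3 -m inch '[[0,0.015,0,0,0],[0,0.03,0,0,0],[0,0.05,0,0,0],[0,0.07,0,0,0],[0,0.09,0,0,0],[0,0.11,0,0,0],[0,0.13,0,0,0],[0,0.15,0,0,0],[0,0.17,0,0,0],[0,0.19,0,0,0],[0,0.21,0,0,0],[0,0.23,0,0,0]]'; done; python3 -c "
from h import *
b=snap('side','b33')
c=b['color'][150:345,220:420,::-1];cv2.imwrite('pics/c33b.png',cv2.resize(c,None,fx=3,fy=3,interpolation=cv2.INTER_CUBIC))"
```

```text
time: 39.43
position: [0.6248, -0.2169, 0.0268]
eef_rot: [3.141, 0.004, 1.635]
ft_force: [0.1, -6.5, 1.3]
finger_gap: -0.0002
```

View pics/c33b.png

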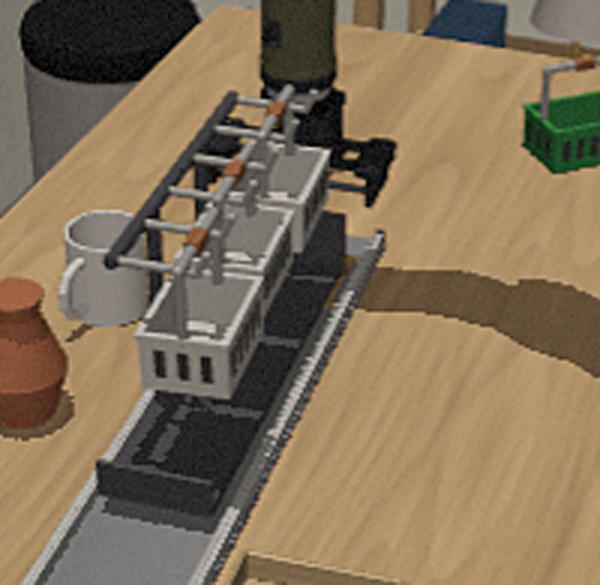

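Rack sliding at 5–6.5 N, baskets hanging steady. Continuing.

```bash
python3 -m inch '[[0,0.02,0,0,0],[0,0.04,0,0,0],[0,0.06,0,0,0],[0,0.08,0,0,0],[0,0.1,0,0,0],[0,0.12,0,0,0],[0,0.14,0,0,0],[0,0.16,0,0,0],[0,0.18,0,0,0],[0,0.2,0,0,0],[0,0.22,0,0,0],[0,0.24,0,0,0]]'; python3 -m inch '[[0,0.02,0,0,0],[0,0.04,0,0,0],[0,0.06,0,0,0],[0,0.08,0,0,0],[0,0.1,0,0,0],[0,0.12,0,0,0],[0,0.14,0,0,0],[0,0.16,0,0,0],[0,0.18,0,0,0],[0,0.2,0,0,0],[0,0.22,0,0,0],[0,0.24,0,0,0]]'; python3 -m inch '[[0,0.02,0,0,0],[0,0.04,0,0,0],[0,0.06,0,0,0],[0,0.08,0,0,0],[0,0.1,0,0,0],[0,0.11,0,0,0],[0,0.12,0,0,0],[0,0.13,0,0,0],[0,0.14,0,0,0]]'; python3 go.py .617 -.092 .027;  python3 -c "
from h import *
b=snap('side','b34')
c=b['color'][150:385,210:410,::-1];cv2.imwrite('pics/c34b.png',cv2.resize(c,None,fx=2.5,fy=2.5,interpolation=cv2.INTER_CUBIC))"
```

```text
time: 40.48
position: [0.6225, -0.1805, 0.0267]
eef_rot: [3.141, 0.003, 1.635]
ft_force: [0.1, -5.8, 1.1]
finger_gap: 0.0005
time: 41.48
position: [0.6202, -0.1445, 0.0266]
eef_rot: [3.141, 0.003, 1.635]
ft_force: [1.3, -4.7, 1.8]
finger_gap: 0.0007
time: 42.23
position: [0.6187, -0.1227, 0.0265]
eef_rot: [3.141, 0.002, 1.636]
ft_force: [1.0, -5.4, 2.5]
finger_gap: 0.0002
t 42.23 pos [ 0.6187 -0.1227  0.0265] rot [3.141e+00 2.000e-03 1.636e+00] F [ 1.  -5.4  2.5] gap 0.0002
shift [ 0.205  0.002 -0.004] turn 0 need rows 0.7372186902634201
```

View pics/c34b.png

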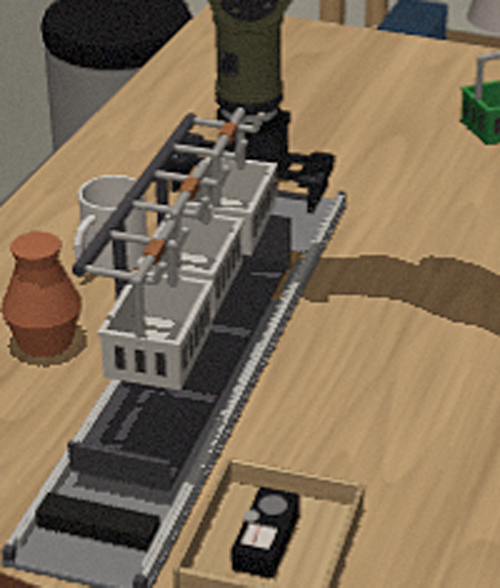

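```bash
python3 -m inch '[[0,0.02,0,0,0],[0,0.04,0,0,0],[0,0.06,0,0,0],[0,0.08,0,0,0],[0,0.1,0,0,0],[0,0.12,0,0,0],[0,0.13,0,0,0],[0,0.14,0,0,0]]'; python3 -m inch '[[0,0.01,0,0,0],[0,0.02,0,0,0],[0,0.03,0,0,0],[0,0.04,0,0,0]]'; python3 -m inch '[[0,0.01,0,0,0],[0,0.02,0,0,0],[0,0.03,0,0,0],[0,0.03,0,0,0]]'
```

```text
time: 42.95
position: [0.6173, -0.1009, 0.0265]
eef_rot: [3.141, 0.001, 1.637]
ft_force: [0.0, -4.6, 1.2]
finger_gap: 0.0007
time: 43.28
position: [0.617, -0.0951, 0.0265]
eef_rot: [3.141, 0.001, 1.636]
ft_force: [0.8, -5.2, 0.7]
finger_gap: 0.0004
time: 43.62
position: [0.6167, -0.0901, 0.0265]
eef_rot: [3.141, 0.001, 1.637]
ft_force: [0.9, -4.6, 0.9]
finger_gap: 0.0004
```

```bash
python3 -m inch '[[0,0.01,0,0,0],[0,0.02,0,0,0],[0,0.03,0,0,0],[0,0.03,0,0,0]]'; python3 -m inch '[[0,0.01,0,0,0],[0,0.02,0,0,0],[0,0.03,0,0,0],[0,0.03,0,0,0]]'; python3 -m inch '[[0,0.01,0,0,0],[0,0.02,0,0,0],[0,0.02,0,0,0]]'; python3 -c "
from h import *
b=snap('side','b35')
c=b['color'][150:385,210:410,::-1];cv2.imwrite('pics/c35b.png',cv2.resize(c,None,fx=2.5,fy=2.5,interpolation=cv2.INTER_CUBIC))"
```

```text
time: 43.95
position: [0.6166, -0.0902, 0.0268]
eef_rot: [3.142, 0.006, 1.634]
ft_force: [1.8, -10.7, 3.5]
finger_gap: 0.0002
time: 44.28
position: [0.6165, -0.0903, 0.0271]
eef_rot: [-3.142, 0.012, 1.631]
ft_force: [1.2, -17.1, 5.3]
finger_gap: 0.0004
time: 44.53
position: [0.6165, -0.0904, 0.0274]
eef_rot: [-3.142, 0.016, 1.629]
ft_force: [1.7, -21.7, 6.8]
finger_gap: 0.0003
```

View pics/c35b.png

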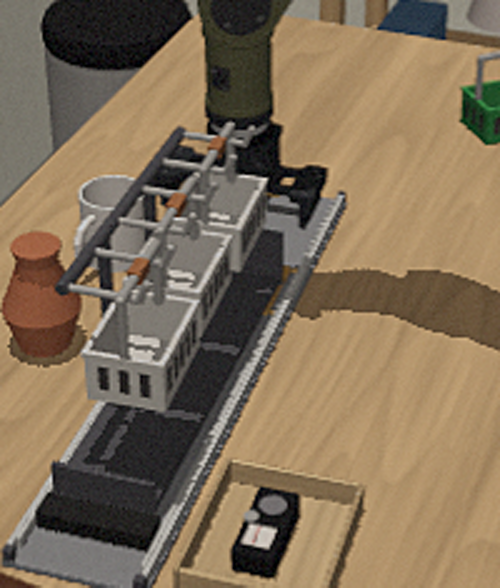

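The force climbs with no more motion at y=-0.090. That is about 0.175 m of travel, and the front plate is at the stop. Backing off and checking.

```bash
python3 -m inch '[[0,-0.05,0,0,0],[0,-0.12,0,0,0],[0,-0.25,0,0,0],[0,-0.4,0,0,0],[0,-0.55,0,0,0],[0,-0.7,0,-0.1,0],[0,-0.8,0,-0.4,0],[0,-0.8,0,-0.7,0],[0,-0.8,0,-1,0],[0,-0.8,0,-1,0]]'; python3 -m inch '[[0,-0.3,-0.2,-0.4,0],[0,-0.6,-0.5,-0.8,0],[0,-0.7,-0.7,-0.9,0],[0,-0.7,-0.7,-0.9,0],[0,-0.7,-0.7,-0.9,0]]'; python3 -c "
from h import *
a=snap('scene','a36');b=snap('side','b36');w=snap('wrist','w36')
c=a['color'][190:350,225:490,::-1];cv2.imwrite('pics/c36a.png',cv2.resize(c,None,fx=3,fy=3,interpolation=cv2.INTER_CUBIC))
c=b['color'][160:400,200:400,::-1];cv2.imwrite('pics/c36b.png',cv2.resize(c,None,fx=2.5,fy=2.5,interpolation=cv2.INTER_CUBIC))
S=lambda x,y:(225+x/3-.33,190+y/3-.33)
f=a;a0=load('scene0')
import numpy as np
d=np.abs(a['color'].astype(int)-a0['color']).sum(2)
for n,(x0,y0,x1,y1) in dict(mug=(265,305,308,350),vase=(330,315,365,362),books=(484,298,543,348)).items(): print(n,(d[y0:y1,x0:x1]>60).mean().round(3))
"
```

```text
time: 45.42
position: [0.6274, -0.1953, 0.1827]
eef_rot: [3.131, -0.002, 1.639]
ft_force: [0.5, -0.2, 1.3]
finger_gap: 0.0005
time: 45.83
position: [0.5249, -0.3088, 0.3125]
eef_rot: [3.141, -0.002, 1.639]
ft_force: [1.3, -1.3, 0.1]
finger_gap: 0.0007
mug 0.0
vase 0.0
books 0.0
```

View pics/c36a.png

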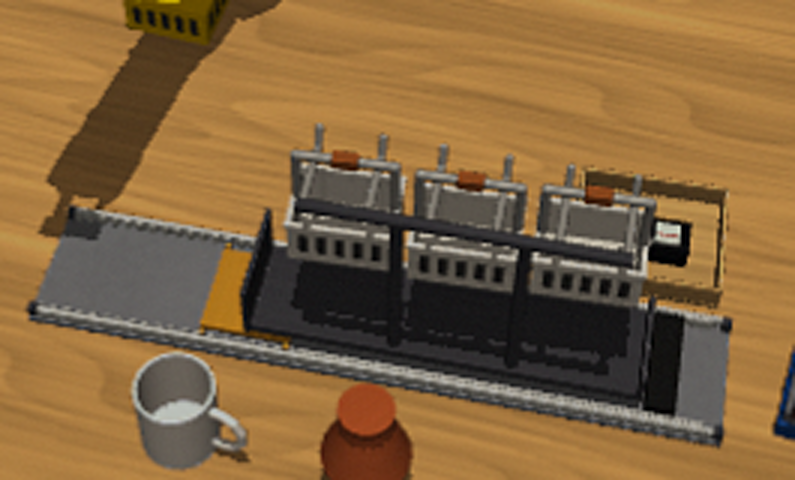

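View pics/c36b.png

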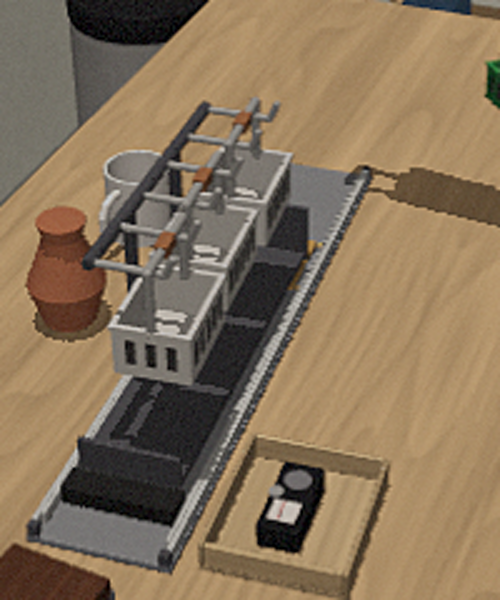

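```bash
python3 - <<'E'
from h import *
a=load('a36');b=load('b36')
S=lambda x,y:(225+x/3-.33,190+y/3-.33);T=lambda x,y:(200+x/2.5-.3,160+y/2.5-.3)
c=np.array([.612,.054]);ey=np.array([-.064,.998])
for n,f,p,z in [('scene front near',a,S(654,298),.062),('side front L',b,T(82,437),.062),('side front R',b,T(183,462),.062),('stop near R',b,T(185,482),.03),('stop near L',b,T(68,465),.03)]:
    P=onz(f,*p,z)[:2];print(n,P.round(4),'along',((P-c)@ey).round(4))
# rack shift via beam ends scene out vs home at z .249
a1=load('a32');
E
```

```text
scene front near [0.5442 0.3242] along 0.274
side front L [0.6435 0.3266] along 0.2701
side front R [0.5392 0.325 ] along 0.2751
stop near R [0.5419 0.3178] along 0.2678
stop near L [0.6567 0.3357] along 0.2782
```

```bash
python3 -c "
from station import r
print(r.state()['time'],r.finish_job())"
```

```text
the job is handed in; nothing more can be done
45.9833 None
```

The job is handed in, after about 46 s of the 210 s allowed. In my last pictures everything was as asked:
- **Radio:** it lies flat in the plywood tray.
- **Rack out:** I pushed it at the front plate until it stopped dead at 23 N.
- **Baskets:** all three white ones hang on stations 0, 1 and 2, both prongs under each bar; the green and yellow ones were left alone.
- **Rack home:** I pushed the loaded rack on its centre line at about 5–6 N for about 175 mm, until it stopped dead at 22 N. It stayed there after I backed off.
- **Mug, vase and books:** no change between the first and last scene pictures.

**Things that went differently or disagreed:**
- **Fingertips:** they sat about 20 mm above the reported tool position, not 11 mm below it as described. My first try at the radio closed on air above it, so I corrected every later height by that amount.
- **Basket knocked:** basket 2 had been knocked about 3 cm before I reached for it, so I measured it again.
- **First hang:** basket 2's rim brushed the prongs at about 6 N because I came in too high. I lowered it and then hung it.
- **Home position:** the pictures put the front plate about 0.274 m along the channel, where 0.278 m was expected. That is within measuring error, so "fully home" rests mainly on the dead stop and the travel.

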